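Load the paint shaker and clamp it to the click

ROBOT

A 6-joint arm with a two-finger parallel gripper is mounted at the origin on a cart in front of the work surface, level with it; the furniture and walls round the work are solid. World frame = base frame: x ahead of the robot, y to its left, z up, the work surface at z = 0. Lengths are in m, angles in rad, forces in N, time in s.
With the tool pointing down it reaches from about 0.25 to 0.8 m from the base axis. Payload 8.5 kg.
Tool frame: the origin (TCP) lies where the fingers leave the gripper's body, on its centre line; the fingertips stand 73 mm ahead of it and the grasp point (between the pads) lies 54 mm ahead of it; z points along the fingers, y is the line along which they close (so a half turn about z gives the same grasp; the last joint's range is limited). The gripper opens to 85 mm and grips with 20 to 120 N. Pads are 22 mm wide; open, the fingers measure 114 mm over their backs; the gripper's body (76 mm by 85 mm) begins 54 mm behind the grasp point. The pads swing forward as they close: fully open they stand 13 mm farther back than shut.
Start: joints at [-1.26, 0.238, -0.013, 1.319, 0, 1.571], TCP at [0.161, -0.5, 0.304] pointing down, gripper open.
Joint ranges: [-2.66, 2.66], [-1.03, 1.9], [-1.14, 1.46], [-1.82, 2.27], [-1.45, 1.34], [-3.14, 3.14]. Speed limits (rad/s): [2.22, 2.22, 2.79, 3.14, 3.14, 3.14].

INTERFACE

Orientations are given as [roll, pitch, yaw] about the fixed x, y, z axes, in that order (R = Rz(yaw) Ry(pitch) Rx(roll)).
In Python, from cell import robot gives the robot as it stands.
- The arm moves only by the shell command python3 -m crank 'ROWS'. ROWS is text: rows parted by semicolons, each of 7 numbers parted by spaces: the shift along the tool's x, y, z as a fraction of full scale, then the turn, a rotation vector about the tool's x, y, z as a fraction of full scale, then the opening, from -1 (shut) to 1 (fully open), so that 0 is half open. A call has 1 to 8 rows; each row shifts and turns the commanded pose from where the row before left it, along the tool's axes as they then stand; what a row does not reach is not made up. Full scale, the value 1, is 50 cm for a shift and 2 rad for a turn. A row lasts 1/10 s, in which the tool goes at most 50 mm and 8.59 degrees, less where a joint would pass 70% of its speed; a pose out of reach is approached as far as the arm can. A call with a number of a shift or a turn outside -1 to 1 is refused whole. A call with a gripper value outside its range is refused whole. The fingers move at their own pace and stop on an object; the grip force is fixed at half the most. Time passes only in rows, so rows that do not move let the fingers close. It gives the time, the measured TCP pose, the force, the opening and the grip force at its end, in the units of the state.
- robot.state(): the state, without advancing time (a new reading comes with each control period).
- robot.camera(name): name is "scene" or "top"; returns a dict with "color" (420x560x3 uint8, red, green, blue), "intrinsics" (3x3 intrinsics, pixels), "xyz" and "orientation" of the camera in the world. Camera axes: x right, y up, looking along -z (the intrinsics and any distortion apply to the point x, -y, -z); pixel columns grow to the right and rows downward; lengths in m; the calibration is good to about 2 mm. A picture is of the moment at which its call begins. There is no depth.
- robot.sign_off(): hands the job in; it is judged then, once.
The state is a dict: "t": time; "joints": joint angles; "joint_vel": joint speeds; "tau": joint torques, N m; "ee_pos": TCP position; "tool_rot": TCP orientation; "force": force on the tool from outside, world axes, zero at the start; "moment": the same for the moment, N m; "gripper_width": finger opening in m; "gripper_force": force on a finger pad.
Only numpy, scipy, OpenCV 4.12 (cv2) and the standard library are available. Lean on these libraries where they do the work, as an engineer would, in place of code of your own. Each camera call takes 0.05 s, during which the arm holds its last target. There are 200 camera calls.

TASK

Get the paint shaker ready and start it: slide every paint bottle and jar that stands on the counter (green, yellow, silver, brown) fully home into the insert whose bore fits it, swinging the red clamp bar out of the way first if it covers the inserts. Then swing the bar fully over the caps, turn the black clutch knob clockwise until it clicks for the first time and stop there, and press the green start button, which must not be pressed before the clamp is tight. Leave the tape, the cutters and the pink-nozzled glue where they are.

Things in the scene. Friction and masses are not known exactly. Their poses are not given: they have to be found in the camera images.
- green_bottle_mid (a point): small paint bottle, dark green body with a printed label, black screw cap 26 mm wide (cap = top 15 mm; body straight up to 37 mm, then a sloping shoulder); 31 mm in diameter, 63 mm tall, about 45 g; loose, upright on the counter at the start (may be absent). This point is its centre half-way up; z is its upward axis. Belongs in the grey insert.
- grey_mouth (a point): insert on the shaker: fixed block of grey plastic, 56 x 56 x 40 mm, with a round blind bore 33.5 mm wide and 27 mm deep, 2.5 mm chamfer. This point: centre of the mouth in its top face, 86 mm above the counter; x across the row of inserts, y along it. Takes the green bottle; fully home its cap stands 36 mm above the block. Inserts are 56.5 mm apart, their order differs from start to start.
- yellow_bottle_mid (a point): small paint bottle, yellow body with a red and white label, black screw cap 29 mm wide (cap = top 17 mm; body straight up to 40 mm, then a sloping shoulder); 34 mm in diameter, 67 mm tall, about 45 g; loose, upright on the counter at the start (may be absent). This point is its centre half-way up; z is its upward axis. Belongs in the blue insert.
- blue_mouth (a point): insert on the shaker: fixed block of blue plastic, 56 x 56 x 38 mm, with a round blind bore 36.5 mm wide and 29 mm deep, 2.5 mm chamfer. This point: centre of the mouth in its top face, 84 mm above the counter; x across the row of inserts, y along it. Takes the yellow bottle; fully home its cap stands 38 mm above the block. Inserts are 56.5 mm apart, their order differs from start to start.
- silver_jar_mid (a point): smooth paint jar, silver-grey body with a black and red label, black screw cap 36 mm wide (cap = top 10 mm; body straight up to it); 39 mm in diameter, 59.5 mm tall, about 45 g; loose, upright on the counter at the start (may be absent). This point is its centre half-way up; z is its upward axis. Belongs in the orange insert.
- orange_mouth (a point): insert on the shaker: fixed block of orange plastic, 56 x 56 x 47 mm, with a round blind bore 41.9 mm wide and 30.5 mm deep, 2.5 mm chamfer. This point: centre of the mouth in its top face, 93 mm above the counter; x across the row of inserts, y along it. Takes the silver jar; fully home its cap stands 29 mm above the block. Inserts are 56.5 mm apart, their order differs from start to start.
- brown_jar_mid (a point): smooth short wide paint jar, brown body with a green and white label, white screw cap 40 mm wide (cap = top 9 mm; body straight up to 36 mm, then a sloping shoulder); 43 mm in diameter, 55 mm tall, about 45 g; loose, upright on the counter at the start (may be absent). This point is its centre half-way up; z is its upward axis. Belongs in the white insert.
- white_mouth (a point): insert on the shaker: fixed block of white plastic, 56 x 56 x 47 mm, with a round blind bore 45.5 mm wide and 26 mm deep, 2.5 mm chamfer. This point: centre of the mouth in its top face, 93 mm above the counter; x across the row of inserts, y along it. Takes the brown jar; fully home its cap stands 29 mm above the block. Inserts are 56.5 mm apart, their order differs from start to start.
- shaker: bench paint shaker, grey housing 112 x 356 mm with a row of four inserts on an aluminium carriage, fixed. Origin: on the counter under the middle of the row; y along the row towards the knob, x across it away from the robot. Pivot post of the bar at the -y end (137 mm), stud with the black knob at the +y end (157 mm), green start button on a pod in front (x = -84, y = 55 mm).
- clamp_bar (a joint): flat red clamp bar, 28 mm wide, about 315 mm long, swinging level about the pivot post. Rad: 0 = fully over the row (at its stop, forked end round the stud), 1.6 = swung clear, pointing away from the robot. Stays where left (0.12 N m friction). Its underside is 125 mm above the counter, 3 mm over caps that are fully home; below about 1.3 rad it is in the way of loading.
- bar_handle (a point): black upright round handle post on the clamp bar, 20 mm in diameter, standing 34 mm up from the top of the bar; 150 mm from the pivot axis. This point is its centre 157 mm above the counter, 14 mm below its top; it moves with the bar.
- bar_pivot (a point): point on the vertical pivot axis of the clamp bar, at the same height as bar_handle. From above, opening turns the bar clockwise.
- collar (a joint): steel collar (37 mm disc with a red mark) on the thread of the stud, under the black knob. Rad, grows clockwise from above: starts slack at 0 to 0.8; 2.0 = screwed right down on the clamp bar (hard stop). Turns easily (0.04 N m) with the knob up to that stop and sinks 1.5 mm per rad. Screw it down only after the bar has been swung under it.
- clutch (a joint): slip of the black knob on the collar, in rad, grows clockwise; 0 at the start. Slip clutch set to 0.3 N m: below that knob and collar turn as one; when the collar is at its stop the torque rises to 0.3 N m and the knob slips on. First click at 0.15 rad of slip, second at 0.65 rad. It does not spring back.
- knob_grip (a point): black clutch knob: a bar-shaped grip 54 mm long, 14 mm thick, 21 mm high on a round base, turning on the vertical stud. This point: on the axis at mid-grip, about 163 mm above the counter (grip from 10 mm below to 11 mm above it). x runs along the bar, y across it (pinch along y). Clockwise from above tightens; 1.4 to 2.4 rad in all, so most wrists need two grips.
- start_top (a point): centre of the top of the green round start button, 26 mm across, on the control pod, pushed straight down; spring, fully down takes about 5 N.
- start (a joint): travel of the start button in m: 0 = up, 0.006 = fully down; pressed counts from 0.004. It springs back.
- tape_roll: roll of orange masking tape, 72 mm wide and 18 mm high, lying flat; bystander; origin at the centre of its underside.
- cutters: pair of side cutters with black handles, 48 x 113 x 12 mm, lying flat; bystander; origin at the centre of its underside.
- pink_glue: small white glue bottle with a pink nozzle, 28 mm wide and 78 mm tall, standing; bystander; origin at the centre of its underside.
Mind the look-alikes: they are no part of the job. Leave any purple or turquoise look-alike of the part that bears yellow_bottle_mid alone.

How it is judged:
By the outcome, as a careful person would: the job done as asked, in the order asked, and still so for the second after the job is handed in, with the robot touching nothing.
Of green_bottle, yellow_bottle, silver_jar, brown_jar only 2 to 4 are there at a start; the rules pass over those that are not, and their reading is None.
At some moment in a run one of silver_jar, brown_jar may be knocked a few centimetres aside while the robot is not near it.
It also fails if it takes over 210 s, if anything falls off the work surface, if the arm or the gripper's body presses on something with over 40 N, if the wrist force passes 120 N, or if a joint passes its speed limit or range.

## Working session

There is one attempt and no reset: what is moved stays moved. The work goes in short steps, Python scripts to look and compute and a shell command to move; the robot and the scene stay as the last step left them, time stands still between calls to the robot, and variables do not carry over. Pictures are saved under pics/ and viewed, at most 14 in all, crops included, and the job is handed in when it is done.

```bash
ls; mkdir -p pics; cat > h.py <<'E'
import numpy as np,cv2
from scipy.spatial.transform import Rotation as R
from cell import robot
def shot(n,f=None,crop=None,scale=1):
    c=robot.camera(n)
    if f:
        im=c["color"][:,:,::-1]
        if crop: a,b,w,h=crop; im=im[b:b+h,a:a+w]
        cv2.imwrite("pics/"+f,cv2.resize(im,None,fx=scale,fy=scale,interpolation=cv2.INTER_CUBIC))
    return c
def pose(c):
    o=np.array(c["orientation"]); 
    return (o if o.shape==(3,3) else R.from_euler('xyz',o).as_matrix()),np.array(c["xyz"])
def back(c,u,v,z):
    M,p=pose(c);K=np.array(c["intrinsics"])
    d=np.linalg.inv(K)@[u,v,1];d=M@np.array([d[0],-d[1],-d[2]])
    return p+d*(z-p[2])/d[2]
def proj(c,P):
    M,p=pose(c);q=M.T@(np.array(P)-p);q=np.array(c["intrinsics"])@[q[0],-q[1],-q[2]]
    return q[:2]/q[2]
E
python3 - <<'E'
from h import *
for n in("scene","top"):
    c=shot(n,n+"0.png",scale=1.42)
    print(n,c["xyz"],c["orientation"],c["intrinsics"],[k for k in c])
print(robot.state())
E
```

```text
pics
scene [-0.04474307 -0.86137125  1.08348141] [ 0.80552909 -0.00211518 -0.67218875] [[509.5097823    0.         283.90178415]
 [  0.         509.5097823  215.14090892]
 [  0.           0.           1.        ]] ['color', 'intrinsics', 'xyz', 'orientation']
top [ 0.4375929  -0.0846554   1.52096623] [ 0.10401065 -0.00400308 -1.5463025 ] [[511.79309336   0.         282.57485561]
 [  0.         511.79309336 206.71326989]
 [  0.           0.           1.        ]] ['color', 'intrinsics', 'xyz', 'orientation']
{'t': 0.1, 'joints': array([-1.25999158e+00,  2.38725948e-01, -1.41579043e-02,  1.31919677e+00,
       -9.75245574e-06,  1.57083928e+00]), 'joint_vel': array([-0.00110308, -0.00072976,  0.00181168,  0.00112352,  0.00016817,
        0.00065204]), 'tau': array([ 2.87171555e-03, -5.39723611e+01,  3.46997845e+01,  1.34681197e-02,
        8.21269418e-05, -3.09053655e-05]), 'ee_pos': array([ 0.16047241, -0.49958682,  0.30334383]), 'tool_rot': array([-3.14030836e+00,  9.80761797e-06,  3.10761805e-01]), 'force': array([ 0.68333265, -0.37053783, -0.00477004]), 'moment': array([-6.41069353e-05,  9.87486449e-03,  2.71381562e-02]), 'gripper_force': 0.0, 'gripper_width': 0.08507209308553328}
```

View pics/scene0.png

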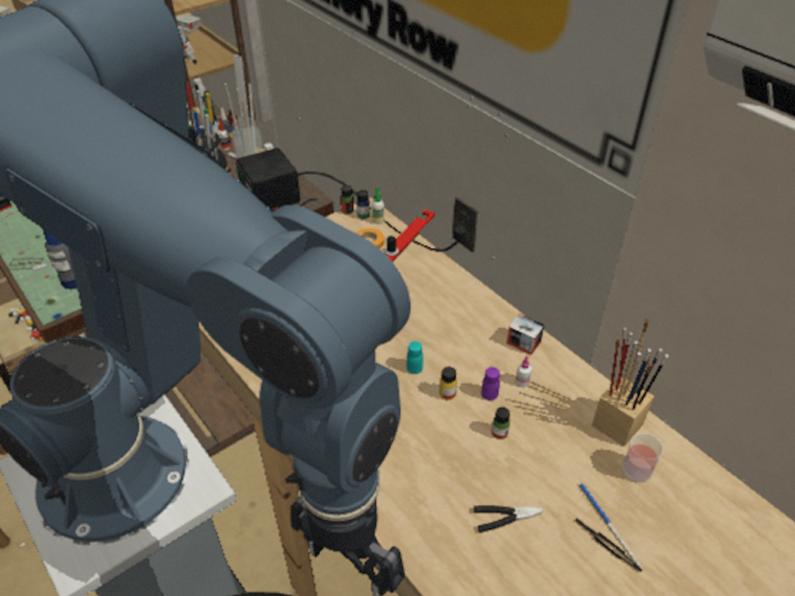

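View pics/top0.png

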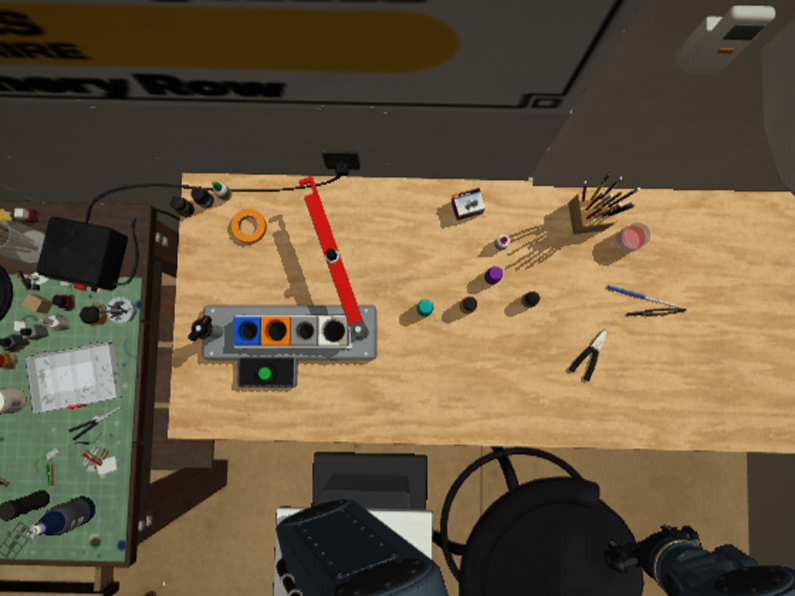

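The scene shows the bar swung mostly open. Only the green (500,424) and yellow (448,384) bottles stand on the counter. The look-alikes are turquoise (415,358), purple (491,383) and the pink-nozzled glue (524,370). In the top view, green has its black cap at (532,299) and yellow at (469,304). The inserts from left to right are blue (247,331), orange (276,331), grey (305,331) and white (334,331).

```bash
python3 - <<'E'
from h import *
a=shot("top","t1.png",(135,115,270,165),2.95)
b=shot("scene","s1.png",(255,225,150,110),5)
E
```

```text
(no output)
```

View pics/t1.png

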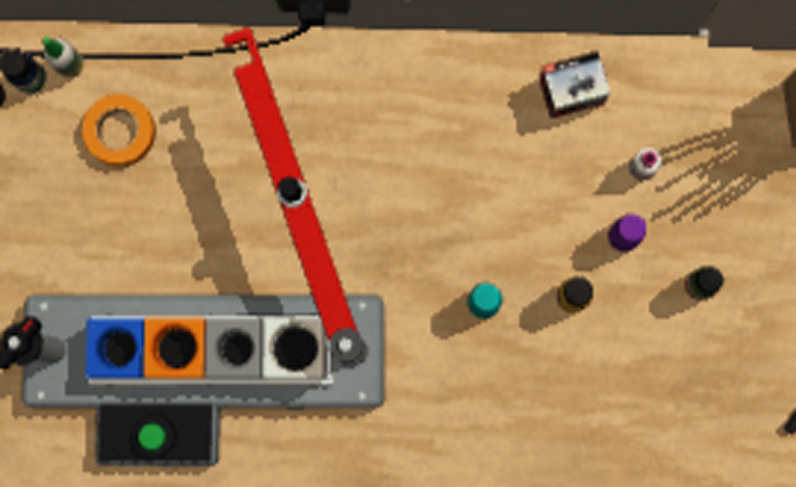

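View pics/s1.png

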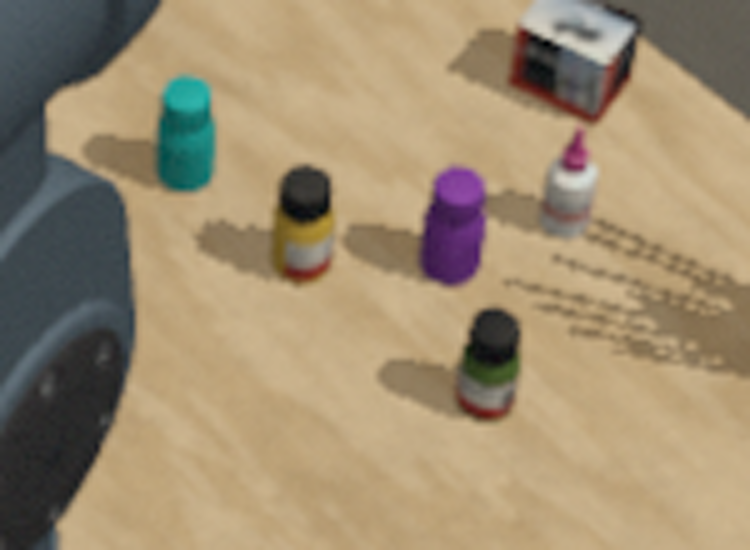

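The crops confirm the choice: yellow cap at (577,293) and green cap at (708,282) in t1. Bores: blue (118,347), orange (178,347), grey (237,348), white (296,347). The handle is at (291,189), the pivot at (347,345) and the knob at about (18,343).

```bash
python3 - <<'E'
from h import *
c=shot("top");s=shot("scene")
f=lambda u,v,z:back(c,u/2.95+135,v/2.95+115,z)
g=lambda u,v,z:back(s,u/5+255,v/5+225,z)
for n,p in dict(green=(708,282,.063),yellow=(577,293,.067),turq=(486,300,.067),purple=(628,232,.067),handle=(291,189,.171),pivot=(347,345,.135),fork=(245,68,.13),blue=(118,347,.084),orange=(178,347,.093),grey=(237,348,.086),white=(296,347,.093),knob=(18,343,.174),btn=(152,436,.05),corner1=(88,320,.084),c4=(325,380,.093)).items(): print(n,f(*p).round(4))
print('scene green',g(495,327,.063),'yellow',g(307,185,.067),'turq',g(188,95,.067))
print(s["color"].shape, robot.state()["ee_pos"])
E
```

```text
green [ 0.5853 -0.3517  0.063 ]
yellow [ 0.5711 -0.2242  0.067 ]
turq [ 0.5621 -0.1364  0.067 ]
purple [ 0.6318 -0.2729  0.067 ]
handle [0.6494 0.0456 0.171 ]
pivot [ 0.5116 -0.0073  0.135 ]
fork [0.7696 0.0967 0.13  ]
blue [0.5071 0.2132 0.084 ]
orange [0.5081 0.1547 0.093 ]
grey [0.5088 0.0998 0.086 ]
white [0.5108 0.0432 0.093 ]
knob [0.5041 0.2838 0.174 ]
btn [0.4235 0.1834 0.05  ]
corner1 [0.5321 0.243  0.084 ]
c4 [0.4804 0.0148 0.093 ]
scene green [ 0.58666409 -0.35363428  0.063     ] yellow [ 0.57214955 -0.22685386  0.067     ] turq [ 0.5639043  -0.13801198  0.067     ]
(420, 560, 3) [ 0.16051207 -0.49975367  0.3036798 ]
```

```bash
python3 -m crank '0 0 0 0 0 .052 1; 0 0 0 0 0 .052 1; 0 0 0 0 0 .052 -.1; .061 -.068 0 0 0 0 -.1; .061 -.068 0 0 0 0 -.1; .061 -.068 0 0 0 0 -.1; .061 -.068 0 0 0 0 -.1; .061 -.068 0 0 0 0 -.1'
python3 -m crank '.061 -.068 0 0 0 0 -.1; .061 -.068 0 0 0 0 -.1; .061 -.068 0 0 0 0 -.1; .061 -.068 0 0 0 0 -.1; .061 -.068 0 0 0 0 -.1; .061 -.068 0 0 0 0 -.1;.061 -.068 0 0 0 0 -.1; 0 0 0 0 0 0 -.1'
```

```text
t: 1.1
ee_pos: [0.3141, -0.3286, 0.304]
tool_rot: [3.141, -0.0, -0.002]
force: [0.7, 0.4, -0.1]
gripper_width: 0.0385
gripper_force: 0.0
t: 1.9
ee_pos: [0.53, -0.0887, 0.3033]
tool_rot: [-3.14, -0.001, 0.003]
force: [0.5, -0.8, 0.1]
gripper_width: 0.0388
gripper_force: 0.0
```

```bash
python3 -m crank '.060 -.067 0 0 0 0 -.1; .060 -.067 0 0 0 0 -.1; .060 -.067 0 0 0 0 -.1; .059 -.067 0 0 0 0 -.1; 0 0 0 0 0 0 -.1; 0 0 0 0 0 0 -.1'
python3 - <<'E'
from h import *
shot("scene","s2.png",(200,90,200,150),4)
shot("top","t2.png",(135,115,200,150),4)
E
```

```text
t: 2.5
ee_pos: [0.647, 0.0229, 0.3032]
tool_rot: [-3.127, 0.002, 0.032]
force: [0.5, 0.1, 0.3]
gripper_width: 0.0383
gripper_force: 0.0
```

View pics/s2.png

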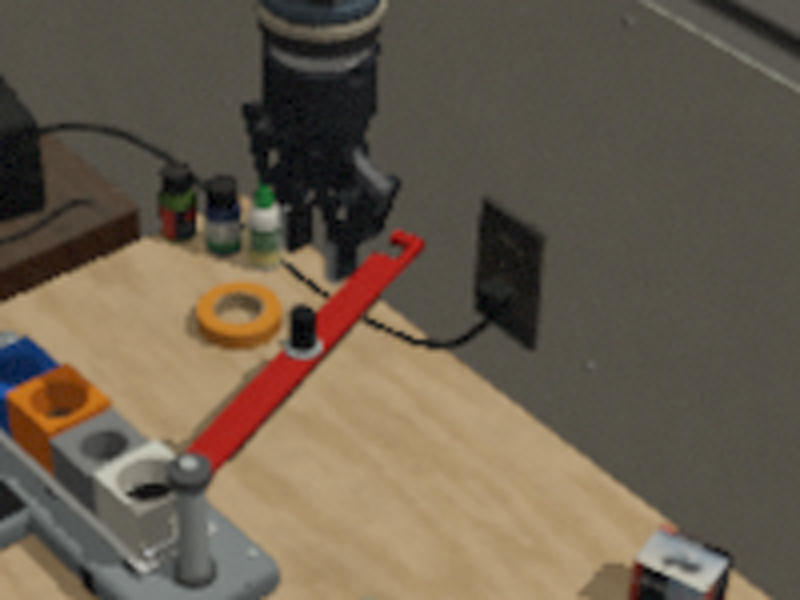

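The gripper hangs above and beyond the bar. The handle top is at (302,315) and the pivot at (188,468). I'll check the lag and cross-check the handle position.

```bash
python3 -m crank '0 0 0 0 0 0 -.1; 0 0 0 0 0 0 -.1'; python3 - <<'E'
from h import *
s=shot("scene");st=robot.state()
print(back(s,302/4+200,313/4+90,.171),back(s,190/4+200,463/4+90,.15))
print(st["joints"].round(3),st["joint_vel"].round(3),st["ee_pos"],st["tool_rot"])
E
```

```text
t: 2.8
ee_pos: [0.6464, 0.0222, 0.3046]
tool_rot: [-3.127, -0.0, 0.03]
force: [-0.1, -0.0, 0.3]
gripper_width: 0.0382
gripper_force: 0.0
[0.65000398 0.04709749 0.171     ] [ 0.50780475 -0.01263327  0.15      ]
[0.029 0.454 0.31  1.427 0.015 3.141] [0.005 0.004 0.004 0.002 0.    0.002] [0.646488   0.02222754 0.30457477] [-3.12703282e+00 -3.99290783e-04  3.01590101e-02]
```

```bash
python3 -m crank '0 0 0 0 0 -.05 -.1; 0 0 0 0 0 -.05 -.1; 0 0 0 0 0 0 -.1; 0 0 0 0 0 0 -.1'
```

```text
t: 3.25
ee_pos: [0.6468, 0.0227, 0.3042]
tool_rot: [-3.127, -0.003, 0.228]
force: [-0.4, -0.3, 0.5]
gripper_width: 0.0386
gripper_force: 0.0
```

```bash
python3 -m crank '.016 -.045 0 -.007 0 0 -.1; 0 0 0 0 0 0 -.1; 0 0 .058 0 0 0 -.1; 0 0 .058 0 0 0 -.1; 0 0 0 0 0 0 -.1; 0 0 .058 0 0 0 -.1;0 0 0 0 0 0 -.1'
```

```text
t: 3.95
ee_pos: [0.6487, 0.0464, 0.2156]
tool_rot: [-3.141, 0.001, 0.23]
force: [-1.3, -0.5, -0.3]
gripper_width: 0.0381
gripper_force: 0.0
```

```bash
python3 -m crank '0 .026 0 0 0 0 -.1; 0 .026 0 0 0 0 -.1; 0 .026 0 0 0 0 -.1; -.003 .026 0 0 0 0 -.1; -.003 .027 0 0 0 0 -.1; 0 0 0 0 0 0 -.1; 0 0 0 0 0 0 -.1'
python3 - <<'E'
from h import *
shot("scene","s3.png",(200,90,200,150),4)
E
```

```text
t: 4.65
ee_pos: [0.6619, -0.0158, 0.2179]
tool_rot: [-3.135, -0.005, 0.233]
force: [-1.0, 16.2, 4.0]
gripper_width: 0.0384
gripper_force: 8.3
```

View pics/s3.png

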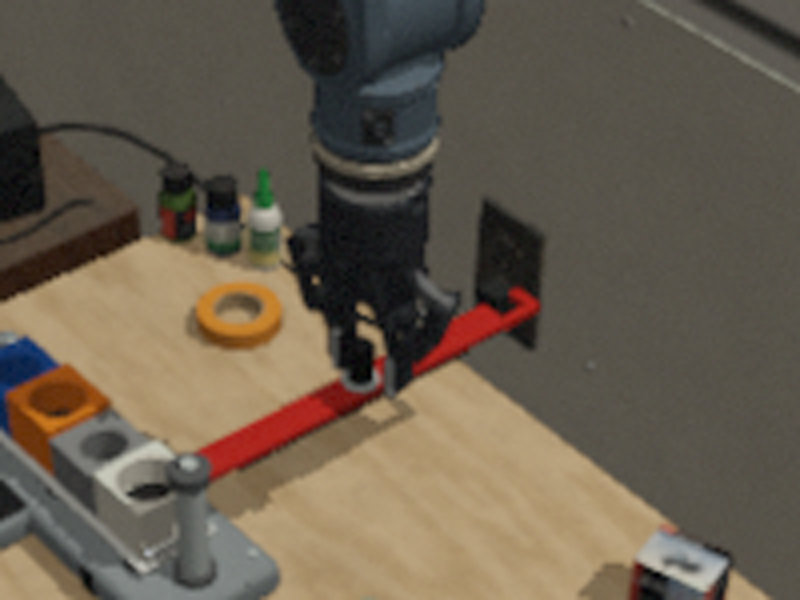

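The bar now points straight away from the robot (about 1.6 rad, at its stop). Next I lift, turn to yaw π/2 and go above yellow.

```bash
python3 -m crank '0 -.005 0 0 0 0 -.1; 0 0 -.04 0 0 0 -.1; 0 0 -.07 0 0 0 -.1; 0 0 -.07 0 0 -.07 .4; 0 0 0 0 0 -.07 .4;0 0 0 0 0 -.07 .4; 0 0 0 0 0 -.07 .4; 0 0 0 0 0 -.07 .4'
python3 -m crank '0 0 0 0 0 -.07 .4; 0 0 0 0 0 -.07 .4; 0 0 0 0 0 -.07 .4;0 0 0 0 0 -.07 .4;0 0 0 0 0 -.039 .4; 0 0 0 0 0 0 .4'
```

```text
t: 5.5
ee_pos: [0.661, -0.0166, 0.3076]
tool_rot: [3.14, -0.002, 0.936]
force: [0.2, 0.3, -0.3]
gripper_width: 0.0598
gripper_force: 0.0
t: 6.1
ee_pos: [0.661, -0.0165, 0.3074]
tool_rot: [3.139, -0.001, 1.569]
force: [-0.3, 0.1, 0.0]
gripper_width: 0.0597
gripper_force: 0.0
```

```bash
python3 -m crank '-.083 -.036 0 0 0 0 .4; -.083 -.036 0 0 0 0 .4; -.083 -.036 0 0 0 0 .4; -.083 -.036 0 0 0 0 .4; -.083 -.036 0 0 0 0 .4; 0 0 .07 0 0 0 .4; 0 0 .07 0 0 0 .4; 0 0 0 0 0 0 .4'
python3 - <<'E'
from h import *
shot("scene","s4.png",(255,205,150,110),5)
E
```

```text
t: 6.9
ee_pos: [0.5684, -0.223, 0.2329]
tool_rot: [-3.137, -0.003, 1.565]
force: [-1.0, 0.2, -0.4]
gripper_width: 0.0599
gripper_force: 0.0
```

View pics/s4.png

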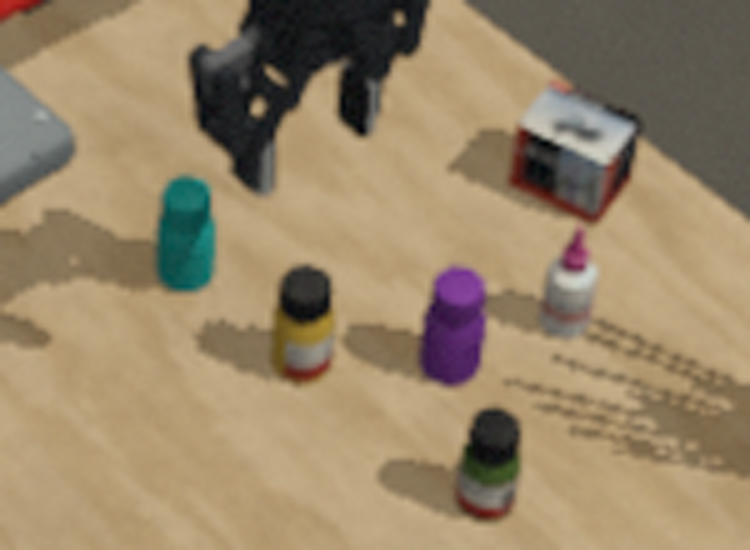

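The gripper hangs above yellow (cap at (307,285)) with both neighbours clear of the fingers. I correct, descend and grip the cap.

```bash
python3 -m crank '-.005 .006 .07 0 0 0 .4; 0 0 .07 0 0 0 .4; 0 0 .06 0 0 0 .4; 0 0 .04 0 0 0 .4; 0 0 0 0 0 0 .4; 0 0 0 0 0 0 -1; 0 0 0 0 0 0 -1; 0 0 0 0 0 0 -1'
python3 -m crank '0 0 0 0 0 0 -1; 0 0 0 0 0 0 -1; 0 0 0 0 0 0 -1'
```

```text
t: 7.75
ee_pos: [0.5753, -0.2255, 0.1193]
tool_rot: [3.136, 0.0, 1.569]
force: [-1.5, -0.6, 5.6]
gripper_width: 0.0264
gripper_force: 58.6
t: 8.05
ee_pos: [0.5753, -0.2255, 0.1193]
tool_rot: [3.136, 0.0, 1.569]
force: [-0.5, 0.5, 5.4]
gripper_width: 0.0262
gripper_force: 58.6
```

```bash
python3 -m crank '0 0 -.03 0 0 0 -1; 0 0 -.05 0 0 0 -1; 0 0 -.06 0 0 0 -1; 0 0 -.06 0 0 0 -1; 0 0 0 0 0 0 -1'
python3 - <<'E'
from h import *
shot("scene","s5.png",(270,170,110,100),6)
E
```

```text
t: 8.55
ee_pos: [0.5759, -0.2259, 0.2228]
tool_rot: [3.131, 0.002, 1.569]
force: [0.4, 0.4, -0.4]
gripper_width: 0.0268
gripper_force: 59.1
```

View pics/s5.png

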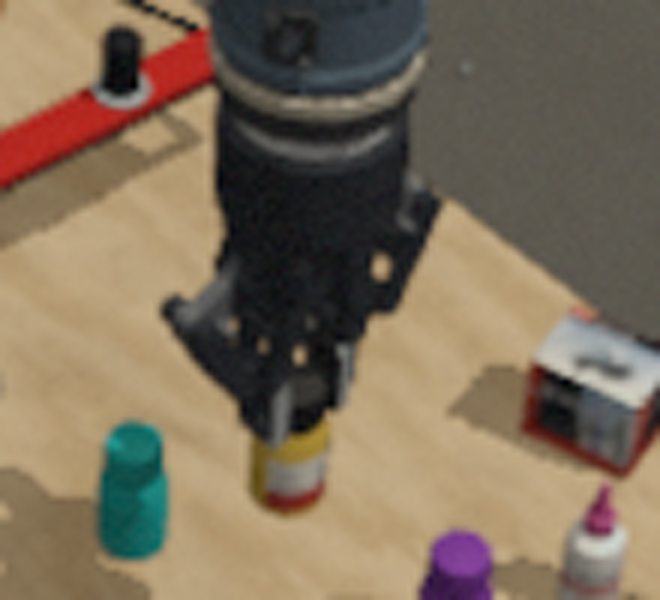

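The yellow bottle is held upright by its cap, the body spanning u 252–326 at the base. I check its offset from the tool axis.

```bash
python3 - <<'E'
from h import *
s=shot("scene")
z=.104
for a in [(.5759,-.2259,z+.008),(.5759,-.2309,z+.008)]:
    t=np.linspace(0,6.28,60);q=np.array([proj(s,(a[0]+.017*np.cos(k),a[1]+.017*np.sin(k),z)) for k in t])
    q=(q-[270,170])*6;print(q.min(0),q.max(0))
E
```

```text
[247.97488537 460.96738414] [327.03236873 519.73665044]
[255.57483486 467.63345657] [334.80864857 526.65556746]
```

```bash
python3 - <<'E'
from h import *
s=shot("scene")
for n,u,v,z in[("orange",66,398,.093),("grey",107,446,.086)]: print(n,back(s,u/4+200,v/4+90,z))
E
python3 -m crank '0 0 -.08 .005 0 0 -1; 0 0 -.08 0 0 0 -1; .09 -.014 0 0 0 0 -1; .09 -.014 0 0 0 0 -1; .09 -.014 0 0 0 0 -1; .09 -.014 0 0 0 0 -1; .09 -.014 0 0 0 0 -1; .09 -.014 0 0 0 0 -1'
```

```text
orange [0.51085377 0.15381914 0.093     ]
grey [0.50901399 0.0977959  0.086     ]
t: 9.5
ee_pos: [0.5316, 0.0464, 0.2965]
tool_rot: [-3.133, -0.001, 1.569]
force: [0.8, -0.3, -0.5]
gripper_width: 0.0266
gripper_force: 59.3
```

```bash
python3 -m crank '.082 -.012 0 0 0 0 -1; .082 -.012 0 0 0 0 -1; .082 -.012 0 0 0 0 -1; .082 -.011 0 0 0 0 -1; 0 0 0 0 0 0 -1; 0 0 0 0 0 0 -1; 0 0 0 0 0 0 -1'
```

```text
t: 10.2
ee_pos: [0.5092, 0.2082, 0.2972]
tool_rot: [-3.133, -0.0, 1.569]
force: [0.5, -0.3, -0.3]
gripper_width: 0.0265
gripper_force: 59.3
```

```bash
python3 -m crank '.009 -.002 0 -.004 0 0 -1; 0 0 .054 0 0 0 -1; 0 0 .054 0 0 0 -1; 0 0 .05 0 0 0 -1; 0 0 0 0 0 0 -1; 0 0 0 0 0 0 -1'
python3 - <<'E'
from h import *
c=shot("top","t6.png",(140,200,130,90),6)
M,p=pose(c)
E
```

```text
t: 10.8
ee_pos: [0.5086, 0.2129, 0.2193]
tool_rot: [3.141, -0.001, 1.568]
force: [-0.3, 0.2, -0.4]
gripper_width: 0.0261
gripper_force: 59.2
```

View pics/t6.png

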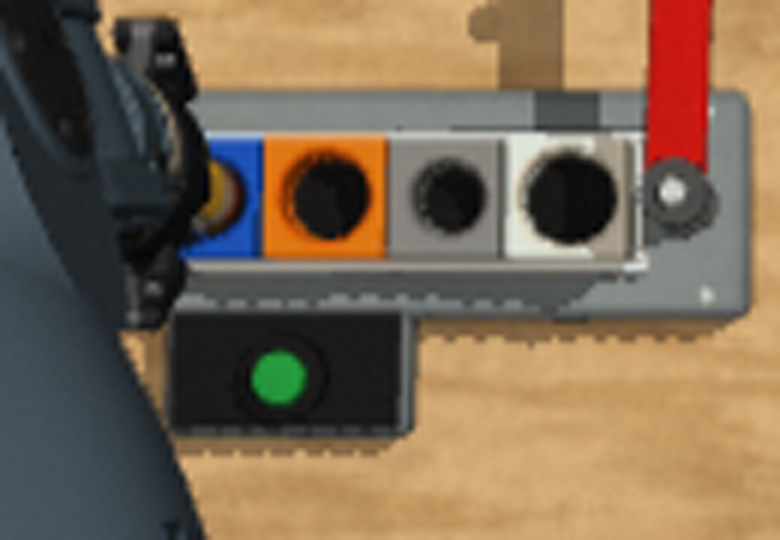

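The yellow body sits over the blue bore, centred across the row at about v=197. I lower slowly while watching the force.

```bash
python3 -m crank '0 0 .02 0 0 0 -1; 0 0 .02 0 0 0 -1; 0 0 0 0 0 0 -1'; python3 -m crank '0 0 .02 0 0 0 -1; 0 0 .02 0 0 0 -1; 0 0 0 0 0 0 -1'
```

```text
t: 11.15
ee_pos: [0.5081, 0.2134, 0.1977]
tool_rot: [-3.141, -0.001, 1.569]
force: [1.3, 1.0, -1.4]
gripper_width: 0.0267
gripper_force: 59.3
t: 11.45
ee_pos: [0.508, 0.2135, 0.1773]
tool_rot: [-3.14, -0.001, 1.569]
force: [0.5, 1.5, -2.8]
gripper_width: 0.0263
gripper_force: 59.2
```

```bash
python3 -m crank '0 0 .006 0 0 0 -1; 0 0 0 0 0 0 -1'; python3 -m crank '0 0 .006 0 0 0 -1; 0 0 0 0 0 0 -1';
```

```text
t: 11.65
ee_pos: [0.5084, 0.2135, 0.1756]
tool_rot: [3.141, -0.001, 1.569]
force: [-0.6, 1.8, -0.9]
gripper_width: 0.0265
gripper_force: 59.3
t: 11.85
ee_pos: [0.5086, 0.2138, 0.1743]
tool_rot: [3.14, -0.002, 1.569]
force: [-3.9, 0.5, 11.9]
gripper_width: 0.0265
gripper_force: 60.8
```

```bash
python3 -m crank '0 0 0 0 0 0 .2; 0 0 0 0 0 0 .3; 0 0 0 0 0 0 .3; 0 0 -.03 0 0 0 .3; 0 0 -.06 0 0 0 .3; 0 0 -.08 0 0 0 .4; 0 0 -.09 0 0 0 .4; 0 0 0 0 0 0 .4'
python3 -m crank '-.094 .012 0 0 0 0 .4;-.094 .012 0 0 0 0 .4;-.094 .012 0 0 0 0 .4;-.094 .012 0 0 0 0 .4;-.094 .012 0 0 0 0 .4;-.094 .012 0 0 0 0 .4;-.094 .012 0 0 0 0 .4;-.094 .012 0 0 0 0 .4;'
python3 -m crank '-.092 .014 0 0 0 0 .4;-.092 .014 0 0 0 0 .4;-.092 .013 0 0 0 0 .4;-.092 .013 0 0 0 0 .4; 0 0 0 0 0 0 .4; 0 0 0 0 0 0 .4'
```

```text
t: 12.65
ee_pos: [0.5101, 0.214, 0.3085]
tool_rot: [3.133, -0.004, 1.569]
force: [1.0, -0.3, -0.2]
gripper_width: 0.0596
gripper_force: 0.0
t: 13.45
ee_pos: [0.5555, -0.1648, 0.3022]
tool_rot: [3.141, -0.001, 1.569]
force: [1.1, -0.2, -0.0]
gripper_width: 0.0598
gripper_force: 0.0
t: 14.05
ee_pos: [0.582, -0.3479, 0.3009]
tool_rot: [-3.141, -0.002, 1.567]
force: [0.7, 1.3, 0.7]
gripper_width: 0.0596
gripper_force: 0.0
```

```bash
python3 -m crank '-.0096 .008 .08 0 0 0 .4; 0 0 .08 0 0 0 .4; 0 0 .08 0 0 0 .4;0 0 0 0 0 0 .4'
python3 - <<'E'
from h import *
shot("scene","s7.png",(270,190,120,105),6)
shot("top","t7.png",(300,180,90,70),6)
E
```

```text
t: 14.45
ee_pos: [0.5841, -0.3485, 0.177]
tool_rot: [-3.134, -0.006, 1.57]
force: [-0.7, 0.6, -0.0]
gripper_width: 0.0597
gripper_force: 0.0
```

View pics/s7.png

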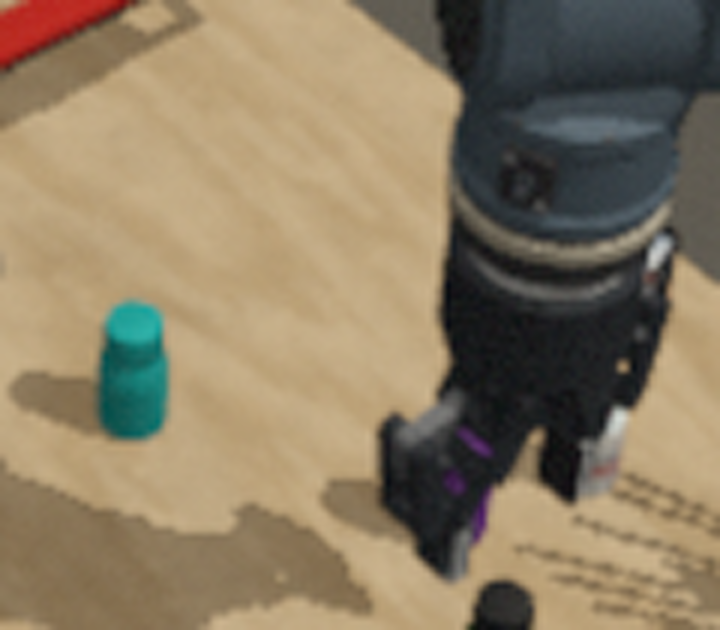

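The green cap at (503,605) lies below and between the open fingers. The purple bottle and the glue are clear behind them.

```bash
python3 -m crank '0 0 0 0 0 0 .4; 0 0 0 0 0 0 .4'; 
```

```text
t: 14.75
ee_pos: [0.5875, -0.3517, 0.1851]
tool_rot: [3.138, 0.001, 1.569]
force: [0.2, 0.1, 0.5]
gripper_width: 0.06
gripper_force: 0.0
```

Settled. Now down to 0.117 and grip.

```bash
python3 -m crank '-.002 -.002 .05 0 0 0 .4; 0 0 .05 0 0 0 .4; 0 0 .034 0 0 0 .4; 0 0 0 0 0 0 .4; 0 0 0 0 0 0 .4'
python3 -m crank '0 0 0 0 0 0 -1; 0 0 0 0 0 0 -1; 0 0 0 0 0 0 -1; 0 0 0 0 0 0 -1; 0 0 0 0 0 0 -1; 0 0 0 0 0 0 -1'
```

```text
t: 15.25
ee_pos: [0.5861, -0.3527, 0.1168]
tool_rot: [3.14, -0.0, 1.569]
force: [-0.9, -0.7, 1.2]
gripper_width: 0.0597
gripper_force: 0.0
t: 15.85
ee_pos: [0.5862, -0.3527, 0.1169]
tool_rot: [3.139, 0.0, 1.569]
force: [-0.7, -0.6, 5.2]
gripper_width: 0.024
gripper_force: 58.5
```

```bash
python3 -m crank '0 0 -.04 0 0 0 -1; 0 0 -.08 0 0 0 -1; 0 0 -.08 0 0 0 -1; 0 0 -.08 0 0 0 -1; 0 0 -.08 0 0 0 -1;.09 -.015 0 0 0 0 -1;.09 -.015 0 0 0 0 -1;.09 -.015 0 0 0 0 -1'
python3 -m crank '.09 -.015 0 0 0 0 -1;.09 -.015 0 0 0 0 -1;.09 -.015 0 0 0 0 -1;.09 -.015 0 0 0 0 -1;.09 -.015 0 0 0 0 -1;.09 -.015 0 0 0 0 -1;0 0 0 0 0 0 -1;0 0 0 0 0 0 -1'
```

```text
t: 16.65
ee_pos: [0.5627, -0.2164, 0.2962]
tool_rot: [3.14, -0.001, 1.568]
force: [-0.2, 0.7, 0.2]
gripper_width: 0.0239
gripper_force: 59.1
t: 17.45
ee_pos: [0.5184, 0.0536, 0.2962]
tool_rot: [3.14, -0.001, 1.572]
force: [0.1, 0.2, -1.1]
gripper_width: 0.0245
gripper_force: 59.1
```

```bash
python3 -m crank '.09 -.015 0 0 0 0 -1;0 0 0 0 0 0 -1;0 0 0 0 0 0 -1;0 0 0 0 0 0 -1'
```

```text
t: 17.85
ee_pos: [0.5115, 0.0963, 0.2958]
tool_rot: [3.141, -0.001, 1.568]
force: [0.5, 0.3, -0.3]
gripper_width: 0.0242
gripper_force: 59.1
```

```bash
python3 -m crank '.006 -.002 .06 0 0 0 -1; 0 0 .06 0 0 0 -1; 0 0 .042 0 0 0 -1;0 0 0 0 0 0 -1;0 0 0 0 0 0 -1'
python3 - <<'E'
from h import *
s=shot("scene","s8.png",(175,150,110,90),7)
E
```

```text
t: 18.35
ee_pos: [0.5105, 0.0997, 0.2151]
tool_rot: [3.141, -0.001, 1.568]
force: [0.4, -1.2, -0.5]
gripper_width: 0.024
gripper_force: 59.1
```

View pics/s8.png

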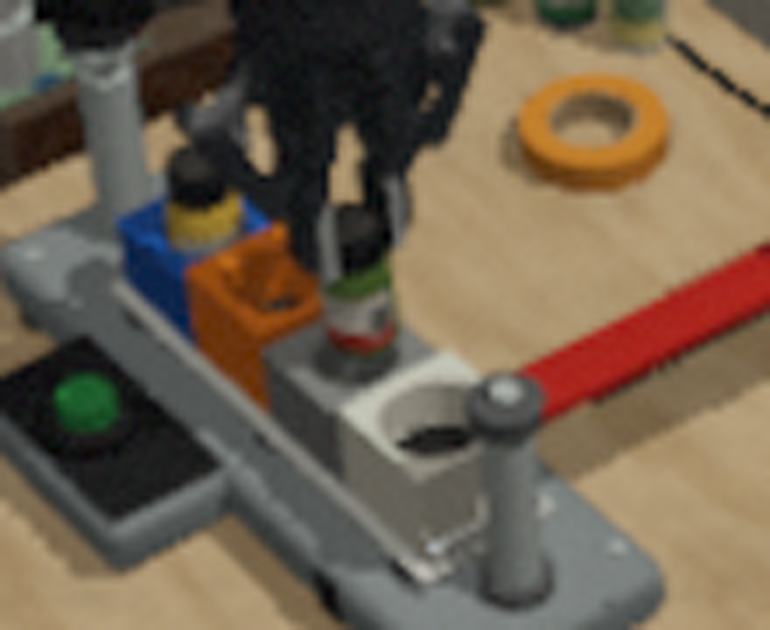

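Yellow sits home in blue at (205,205). Green's base at (362,345) hovers right over the grey bore at (362,362). Lowering.

```bash
python3 -m crank '0 0 .02 0 0 0 -1; 0 0 .02 0 0 0 -1; 0 0 0 0 0 0 -1'; python3 -m crank '0 0 .02 0 0 0 -1; 0 0 .014 0 0 0 -1; 0 0 0 0 0 0 -1'; python3 -m crank '0 0 .007 0 0 0 -1; 0 0 0 0 0 0 -1'
```

```text
t: 18.7
ee_pos: [0.5121, 0.1012, 0.1972]
tool_rot: [3.135, -0.003, 1.569]
force: [-1.3, 0.7, 18.8]
gripper_width: 0.0242
gripper_force: 76.7
t: 19.0
ee_pos: [0.5113, 0.1024, 0.1812]
tool_rot: [3.135, -0.006, 1.57]
force: [-9.0, 8.4, 30.2]
gripper_width: 0.0248
gripper_force: 194.8
t: 19.2
ee_pos: [0.5116, 0.1023, 0.1791]
tool_rot: [3.134, -0.005, 1.57]
force: [-11.2, 1.8, 46.7]
gripper_width: 0.0243
gripper_force: 203.4
```

```bash
python3 -m crank '0 0 -.006 0 0 0 -1; 0 0 0 0 0 0 .3; 0 0 0 0 0 0 .3; 0 0 0 0 0 0 .3'; python3 -m crank ' 0 0 -.03 0 0 0 .3; 0 0 -.06 0 0 0 .3; 0 0 -.09 0 0 0 .3;  0 0 -.06 0 0 0 .3;0 0 0 0 0 0 .3'
python3 - <<'E'
from h import *
s=shot("scene","s9.png",(175,150,110,90),7)
E
```

```text
t: 19.6
ee_pos: [0.5102, 0.1006, 0.1769]
tool_rot: [3.141, -0.001, 1.569]
force: [-1.4, 0.4, -0.8]
gripper_width: 0.0555
gripper_force: 0.0
t: 20.1
ee_pos: [0.5117, 0.1008, 0.3009]
tool_rot: [3.135, -0.002, 1.569]
force: [0.7, 0.9, -0.4]
gripper_width: 0.0553
gripper_force: 0.0
```

View pics/s9.png

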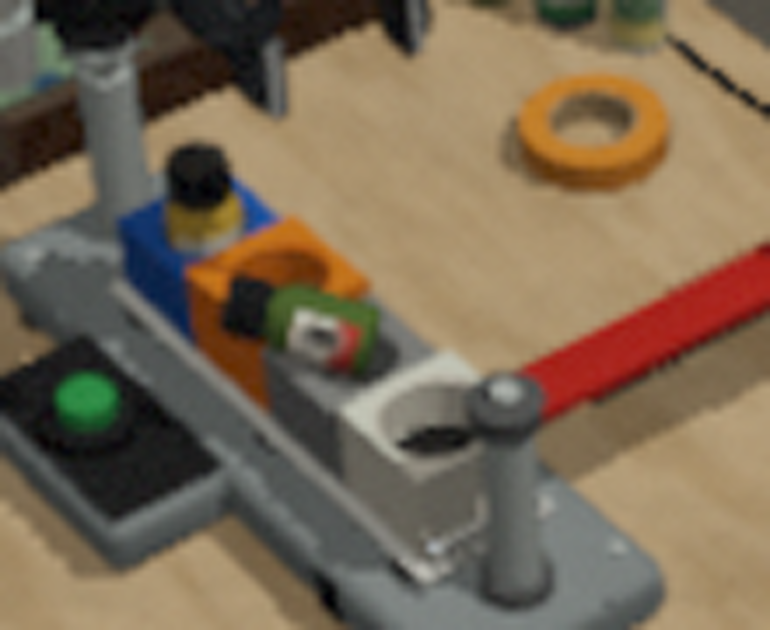

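The green bottle tipped over when released. It now lies on the grey block, cap at (245,305) and base at (375,340), so I'll have to right it. I move away, locate it in both cameras by colour, and test whether the arm can point forwards.

```bash
python3 -m crank '-.08 -.02 0 0 0 0 .3;-.08 -.02 0 0 0 0 .3;-.08 -.02 0 0 0 0 .3;-.08 -.02 0 0 0 0 .3;-.08 -.02 0 0 0 0 .3;-.08 -.02 0 0 0 0 .3;-.08 -.02 0 0 0 0 .3;-.08 -.02 0 0 0 0 .3'
python3 - <<'E'
from h import *
st=robot.state();print(st["joints"].round(3),st["ee_pos"].round(3))
for n in("top","scene"):
    c=shot(n);im=c["color"].astype(int);r,g,b=[im[:,:,i] for i in range(3)]
    m=((g>r+12)&(g>b+20)&(g<150)).astype(np.uint8)
    k,l,s,ce=cv2.connectedComponentsWithStats(m)
    for i in range(1,k):
        if s[i,4]>15: print(n,s[i],ce[i].round(1),back(c,*ce[i],.105).round(3))
c=shot("top","t10.png",(140,200,130,90),6)
E
```

```text
t: 20.95
ee_pos: [0.4285, -0.2207, 0.2953]
tool_rot: [-3.14, -0.002, 1.569]
force: [0.5, 0.7, 0.3]
gripper_width: 0.0555
gripper_force: 0.0
[-4.760e-01  1.690e-01 -1.250e-01  1.279e+00  1.000e-03  1.096e+00] [ 0.428 -0.221  0.295]
top [150 128   7   7  33] [152.6 131. ] [0.791 0.285 0.105]
top [    0   193   100   203 11043] [ 48.2 304.4] [0.302 0.545 0.105]
top [ 83 195   8   4  25] [ 86.  196.6] [0.6   0.461 0.105]
top [203 227  16  16 110] [209.9 234.6] [0.503 0.112 0.105]
top [182 258   9  10  36] [186.1 262.6] [0.424 0.175 0.105]
scene [130  88   3   8  18] [131.   91.5] [0.559 0.804 0.105]
scene [113 104   8  23  81] [116.8 114.1] [0.451 0.695 0.105]
scene [140 128   4   8  20] [141.8 130.6] [0.473 0.55  0.105]
scene [166 132   6  14  30] [168.9 138.5] [0.521 0.453 0.105]
scene [101 139  11   8  56] [106.  141.6] [0.352 0.565 0.105]
scene [  86  139   93   62 1485] [123.2 171.6] [0.327 0.387 0.105]
scene [  0 150  11  45 146] [  2.9 172.9] [0.039 0.608 0.105]
scene [181 153   4   8  18] [182.  156.8] [0.505 0.341 0.105]
scene [213 191  16  10  59] [220.2 194.2] [0.501 0.117 0.105]
scene [183 203   9   9  68] [187.  206.9] [0.398 0.13  0.105]
```

View pics/t10.png

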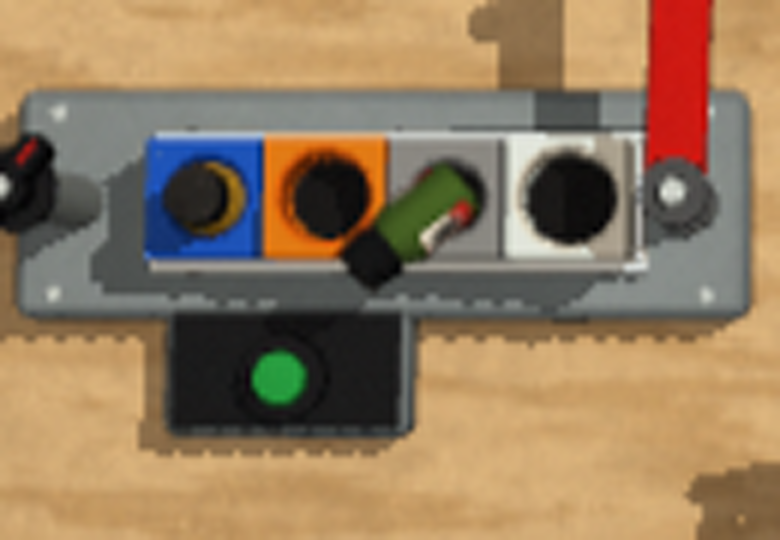

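Top view: the bottle lies flat across the grey block, cap end at (358,268) and base end at (465,180). I'll triangulate the axis, then tilt in free space to test the reach.

```bash
python3 - <<'E'
from h import *
c=shot("top");s=shot("scene")
for n,t,q in[("cap",(358,268),(232,303)),("base",(465,180),(376,338)),("mid",(412,224),(304,320))]:
    for z in(.095,.1015,.108): print(n,z,back(c,t[0]/6+140,t[1]/6+200,z)[:2].round(4),back(s,q[0]/7+175,q[1]/7+150,z)[:2].round(4))
E
python3 -m crank '0 0 0 -.07 0 0 .3;0 0 0 -.07 0 0 .3;0 0 0 -.07 0 0 .3;0 0 0 -.07 0 0 .3;0 0 0 -.07 0 0 .3;0 0 0 -.07 0 0 .3;0 0 0 -.07 0 0 .3;0 0 0 -.07 0 0 .3'
python3 -m crank '0 0 0 -.07 0 0 .3;0 0 0 -.07 0 0 .3;0 0 0 -.07 0 0 .3;0 0 0 -.015 0 0 .3;0 0 0 0 0 0 .3;0 0 0 0 0 0 .3'
python3 - <<'E'
from h import *
st=robot.state();print(st["joints"].round(3),R.from_euler('xyz',st["tool_rot"]).as_matrix().round(3))
E
```

```text
cap 0.095 [0.4748 0.1409] [0.4813 0.1527]
cap 0.1015 [0.4747 0.1399] [0.4778 0.1461]
cap 0.108 [0.4745 0.1389] [0.4744 0.1394]
base 0.095 [0.5168 0.093 ] [0.5162 0.0971]
base 0.1015 [0.5164 0.0922] [0.5125 0.0908]
base 0.108 [0.5161 0.0914] [0.5088 0.0845]
mid 0.095 [0.4958 0.1168] [0.499  0.1251]
mid 0.1015 [0.4955 0.1158] [0.4954 0.1186]
mid 0.108 [0.4953 0.1149] [0.4919 0.1121]
t: 22.0
ee_pos: [0.4303, -0.2182, 0.296]
tool_rot: [2.062, -0.002, 1.57]
force: [1.2, -1.7, -0.7]
gripper_width: 0.0558
gripper_force: 0.0
t: 22.6
ee_pos: [0.4464, -0.2436, 0.3207]
tool_rot: [1.774, -0.011, 1.584]
force: [-0.6, 0.7, -0.7]
gripper_width: 0.0557
gripper_force: 0.0
[-0.85   0.041 -1.142 -0.875  0.842  1.349] [[-0.013  0.202  0.979]
 [ 1.    -0.008  0.015]
 [ 0.011  0.979 -0.202]]
```

The forward tilt is limited here by joint 3, but it should work at a larger radius. Plan: grip the lying bottle by its cap, carry it to its old free spot (radius 0.68), stand it upright there with the tool pointing radially outward, and regrip from above. First untilt and turn.

```bash
python3 -m crank '0 0 0 .07 0 0 .3;0 0 0 .07 0 0 .3;0 0 0 .07 0 0 .3;0 0 0 .07 0 0 .3;0 0 0 .07 0 0 .3;0 0 0 .07 0 0 .3;0 0 0 .07 0 0 .3;0 0 0 .07 0 0 .3'
python3 -m crank '0 0 0 .07 0 0 .3;0 0 0 .054 0 0 .3;0 0 0 0 0 -.07 .3;0 0 0 0 0 -.07 .3;0 0 0 0 0 -.07 .3;0 0 0 0 0 -.07 .3;0 0 0 0 0 -.07 .3;0 0 0 0 0 -.07 .3'
python3 -m crank '0 0 0 0 0 -.07 .3;0 0 0 0 0 -.07 .3;0 0 0 0 0 -.07 .3;0 0 0 0 0 -.07 .3;0 0 0 0 0 -.07 .3;0 0 0 0 0 -.07 .3;0 0 0 0 0 -.07 .3;0 0 0 0 0 -.07 .3'
python3 -m crank '0 0 0 0 0 -.07 .3;0 0 0 0 0 -.07 .3;0 0 0 0 0 -.07 .3;0 0 0 0 0 -.07 .3;0 0 0 0 0 -.07 .3;0 0 0 0 0 -.07 .3;0 0 0 0 0 -.07 .3;0 0 0 0 0 -.07 .3'
python3 -m crank '0 0 0 0 0 -.07 .3;0 0 0 0 0 -.07 .3;0 0 0 0 0 -.07 .3;0 0 0 0 0 -.07 .3;0 0 0 0 0 -.07 .3;0 0 0 0 0 -.035 .3;0 0 0 0 0 0 .3'
cat >> h.py <<'E'
def go(x,y,z,yaw=None):
    st=robot.state();M=R.from_euler('xyz',st["tool_rot"]).as_matrix()
    print("shift frac",(M.T@(np.array([x,y,z])-st["ee_pos"])/.5).round(4),"norm mm",round(1e3*np.linalg.norm(np.array([x,y,z])-st["ee_pos"]),1))
    if yaw is not None:
        T=(R.from_euler('z',yaw)*R.from_euler('x',np.pi)).as_matrix()
        print("turn frac",(R.from_matrix(M.T@T).as_rotvec()/2).round(4))
    print(st["joints"].round(2),st["ee_pos"].round(4),st["tool_rot"].round(3))
E
python3 -c "
from h import *
go(.4786,.135,.27,-.859)"
```

```text
t: 23.4
ee_pos: [0.4525, -0.2506, 0.318]
tool_rot: [2.654, -0.01, 1.575]
force: [0.7, -1.2, -2.1]
gripper_width: 0.0552
gripper_force: 0.0
t: 24.2
ee_pos: [0.4529, -0.2507, 0.3169]
tool_rot: [2.969, 0.174, 2.404]
force: [-0.0, -0.1, 0.3]
gripper_width: 0.0552
gripper_force: 0.0
t: 25.0
ee_pos: [0.4528, -0.2507, 0.3169]
tool_rot: [-3.057, 0.23, -2.734]
force: [0.3, 0.5, 0.6]
gripper_width: 0.0554
gripper_force: 0.0
t: 25.8
ee_pos: [0.4528, -0.2507, 0.3169]
tool_rot: [-2.898, 0.025, -1.621]
force: [0.1, 0.2, -1.0]
gripper_width: 0.0553
gripper_force: 0.0
t: 26.5
ee_pos: [0.453, -0.2509, 0.3169]
tool_rot: [-2.947, -0.15, -0.874]
force: [0.1, -0.2, 0.5]
gripper_width: 0.0558
gripper_force: 0.0
shift frac [-0.5667 -0.5227  0.1125] norm mm 389.6
turn frac [-0.0965 -0.0753 -0.0001]
[-0.57  0.1  -0.18  1.09  0.14 -2.84] [ 0.453  -0.2509  0.3169] [-2.947 -0.15  -0.874]
```

```bash
python3 -m crank '0 0 0 -.048 -.038 0 .3;0 0 0 -.048 -.038 0 .3;0 0 0 0 0 0 .3;0 0 0 0 0 0 .3'
python3 -c "
from h import *
go(.4786,.135,.27,-.859)"
```

```text
t: 26.9
ee_pos: [0.4542, -0.2516, 0.316]
tool_rot: [-3.138, 0.001, -0.862]
force: [0.2, 0.8, 0.3]
gripper_width: 0.0555
gripper_force: 0.0
shift frac [-0.5549 -0.5403  0.0942] norm mm 390.1
turn frac [-0.0018  0.0003 -0.0013]
[-0.51  0.22 -0.    1.34  0.   -2.79] [ 0.4542 -0.2516  0.316 ] [-3.138e+00  1.000e-03 -8.620e-01]
```

```bash
python3 -m crank '-.0617 -.06 0 0 0 0 .3;-.0617 -.06 0 0 0 0 .3;-.0617 -.06 0 0 0 0 .3;-.0617 -.06 0 0 0 0 .3;-.0617 -.06 0 0 0 0 .3;-.0617 -.06 0 0 0 0 .3;-.0617 -.06 0 0 0 0 .3;-.0617 -.06 0 0 0 0 .3'
python3 -m crank '-.0617 -.06 .04 0 0 0 .3; 0 0 .054 0 0 0 .3; 0 0 0 0 0 0 .3; 0 0 0 0 0 0 .3; 0 0 0 0 0 0 .3'
python3 -c "
from h import *
go(.4786,.135,.170,-.859)"
```

```text
t: 27.7
ee_pos: [0.4741, 0.0929, 0.3177]
tool_rot: [-3.136, 0.001, -0.863]
force: [1.5, -0.4, -0.0]
gripper_width: 0.0555
gripper_force: 0.0
t: 28.2
ee_pos: [0.4781, 0.1336, 0.2717]
tool_rot: [-3.137, 0.0, -0.863]
force: [-0.0, -0.7, 0.7]
gripper_width: 0.0557
gripper_force: 0.0
shift frac [-0.0014 -0.0017  0.2033] norm mm 101.7
turn frac [-0.0022  0.0001 -0.0022]
[ 0.27  0.2  -0.15  1.22  0.   -2.01] [0.4781 0.1336 0.2717] [-3.137  0.    -0.863]
```

```bash
python3 -m crank '-.001 -.002 .07 -.002 0 -.002 .3;0 0 .06 0 0 0 .3;0 0 .04 0 0 0 .3;0 0 .03 0 0 0 .3;0 0 0 0 0 0 .3;0 0 0 0 0 0 .3'
python3 -m crank '0 0 0 0 0 0 -1;0 0 0 0 0 0 -1;0 0 0 0 0 0 -1;0 0 0 0 0 0 -1;0 0 0 0 0 0 -1;0 0 0 0 0 0 -1'
```

```text
t: 28.8
ee_pos: [0.4789, 0.135, 0.1713]
tool_rot: [3.141, 0.0, -0.859]
force: [0.1, 0.3, -0.9]
gripper_width: 0.0553
gripper_force: 0.0
t: 29.4
ee_pos: [0.4788, 0.1355, 0.171]
tool_rot: [3.141, -0.0, -0.858]
force: [-0.1, -1.2, 6.6]
gripper_width: 0.0243
gripper_force: 58.7
```

```bash
python3 -m crank '0 0 -.04 0 0 0 -1;0 0 -.06 0 0 0 -1;0 0 -.08 0 0 0 -1;0 0 -.08 0 0 0 -1;0 0 0 0 0 .07 -1;0 0 0 0 0 .07 -1;0 0 0 0 0 .07 -1;0 0 0 0 0 .07 -1'
python3 -m crank '0 0 0 0 0 .07 -1;0 0 0 0 0 .07 -1;0 0 0 0 0 .07 -1;0 0 0 0 0 .07 -1;0 0 0 0 0 .07 -1;0 0 0 0 0 .07 -1;0 0 0 0 0 .07 -1;0 0 0 0 0 .07 -1'
python3 -m crank '0 0 0 0 0 .07 -1;0 0 0 0 0 .07 -1;0 0 0 0 0 .07 -1;0 0 0 0 0 .07 -1;0 0 0 0 0 .07 -1;0 0 0 0 0 .07 -1;0 0 0 0 0 .07 -1;0 0 0 0 0 .07 -1'
python3 -c "
from h import *
go(.54,-.32,.30,2.60)"
```

```text
t: 30.2
ee_pos: [0.4784, 0.1356, 0.3003]
tool_rot: [3.139, -0.0, -1.423]
force: [0.7, 0.4, -0.2]
gripper_width: 0.0238
gripper_force: 59.0
t: 31.0
ee_pos: [0.4784, 0.1357, 0.3002]
tool_rot: [3.141, -0.002, -2.543]
force: [0.7, -0.2, -0.8]
gripper_width: 0.0238
gripper_force: 59.0
t: 31.8
ee_pos: [0.4784, 0.1356, 0.3002]
tool_rot: [-3.14, -0.002, 2.62]
force: [0.2, 0.6, -1.0]
gripper_width: 0.0243
gripper_force: 59.0
shift frac [-5.610e-01 -7.286e-01  7.000e-04] norm mm 459.8
turn frac [-0.0009 -0.0008  0.0099]
[ 0.28  0.19 -0.08  1.3  -0.    0.8 ] [0.4784 0.1356 0.3002] [-3.14e+00 -2.00e-03  2.62e+00]
```

```bash
python3 -m crank '-.056 -.073 0 0 0 0 -1;-.056 -.073 0 0 0 0 -1;-.056 -.073 0 0 0 0 -1;-.056 -.073 0 0 0 0 -1;-.056 -.073 0 0 0 0 -1;-.056 -.073 0 0 0 0 -1;-.056 -.073 0 0 0 0 -1;-.056 -.073 0 0 0 0 -1'
python3 -m crank '-.056 -.073 0 0 0 0 -1;-.056 -.073 0 0 0 0 -1;0 0 0 0 0 .01 -1; 0 0 0 0 -.06 0 -1;0 0 0 0 -.06 0 -1;0 0 0 0 -.06 0 -1;0 0 0 0 -.06 0 -1;0 0 0 0 -.06 0 -1'
python3 -m crank '0 0 0 0 -.06 0 -1;0 0 0 0 -.06 0 -1;0 0 0 0 -.06 0 -1;0 0 0 0 -.06 0 -1;0 0 0 0 -.06 0 -1;0 0 0 0 -.05 0 -1;0 0 0 0 0 0 -1;0 0 0 0 0 0 -1'
python3 - <<'E'
from h import *
st=robot.state();print(st["joints"].round(3));print(R.from_euler('xyz',st["tool_rot"]).as_matrix().round(3))
s=shot("scene","s11.png",(270,130,140,120),5)
E
```

```text
t: 32.6
ee_pos: [0.5291, -0.2308, 0.3004]
tool_rot: [-3.14, -0.001, 2.625]
force: [0.0, 1.0, -0.2]
gripper_width: 0.0244
gripper_force: 59.1
t: 33.4
ee_pos: [0.5416, -0.3194, 0.3011]
tool_rot: [-3.14, 0.604, 2.607]
force: [0.2, -0.1, -0.8]
gripper_width: 0.0241
gripper_force: 59.0
t: 34.2
ee_pos: [0.5432, -0.3205, 0.297]
tool_rot: [-3.137, 1.241, 2.61]
force: [-0.2, -0.1, -0.5]
gripper_width: 0.0238
gripper_force: 59.1
[-0.531  0.14  -0.972 -0.783 -0.005 -0.   ]
[[-0.279  0.51   0.813]
 [ 0.164  0.86  -0.483]
 [-0.946 -0.002 -0.324]]
```

View pics/s11.png

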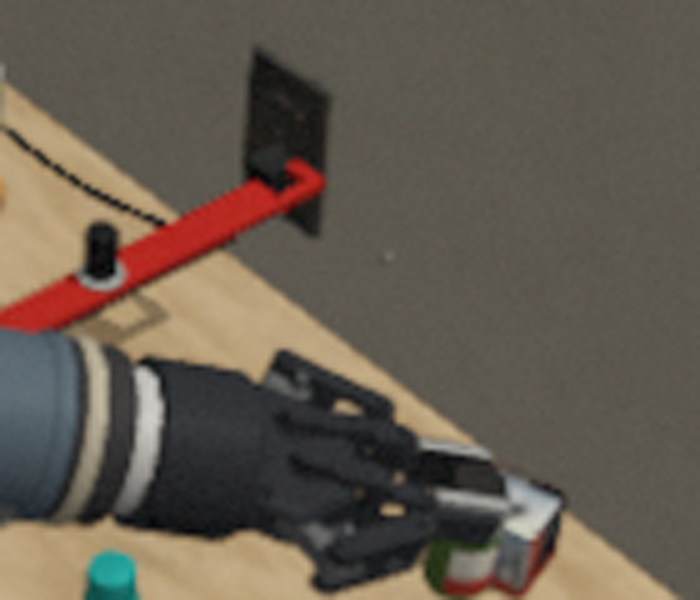

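The bottle is held by its cap, hanging base-down below the pads (label at (465,570)), with the tool 19° below horizontal. That is close enough to upright to settle when released. I descend straight down.

```bash
python3 -m crank '.0757 0 .026 0 0 0 -1;.0757 0 .026 0 0 0 -1;.0757 0 .026 0 0 0 -1;0 0 0 0 0 0 -1;0 0 0 0 0 0 -1'
python3 -c "
from h import *
go(.5432,-.3205,.10)"
```

```text
t: 34.75
ee_pos: [0.5446, -0.3219, 0.1774]
tool_rot: [-3.136, 1.243, 2.61]
force: [-0.5, 0.2, 0.7]
gripper_width: 0.024
gripper_force: 59.1
shift frac [0.1477 0.0012 0.0462] norm mm 77.4
[-0.53  0.51 -1.12 -1.31 -0.   -0.  ] [ 0.5446 -0.3219  0.1774] [-3.136  1.243  2.61 ]
```

```bash
python3 -c "
from h import *
go(.5896,-.350,.095)"
```

```text
shift frac [ 0.1217 -0.0021  0.1535] norm mm 98.0
[-0.53  0.51 -1.12 -1.31 -0.   -0.  ] [ 0.5446 -0.3219  0.1774] [-3.136  1.243  2.61 ]
```

```bash
python3 -m crank '.04 0 .051 0 0 0 -1;.04 0 .051 0 0 0 -1;.041 -.002 .051 0 0 0 -1;0 0 0 0 0 0 -1;0 0 0 0 0 0 -1'
python3 -c "
from h import *
go(.5896,-.350,.08)"
```

```text
t: 35.25
ee_pos: [0.5903, -0.3504, 0.1021]
tool_rot: [-3.136, 1.253, 2.611]
force: [0.4, 0.5, -0.1]
gripper_width: 0.0243
gripper_force: 59.1
shift frac [0.0425 0.0001 0.0122] norm mm 22.1
[-0.54  0.76 -1.03 -1.47 -0.   -0.  ] [ 0.5903 -0.3504  0.1021] [-3.136  1.253  2.611]
```

```bash
python3 -m crank '0 0 0 0 -.04 0 -1;.024 0 .006 0 0 0 -1;0 0 0 0 0 0 -1;0 0 0 0 0 0 -1'; python3 -m crank '.01 0 .002 0 0 0 -1;0 0 0 0 0 0 -1';python3 -m crank '.008 0 .002 0 0 0 -1;0 0 0 0 0 0 -1'
python3 -c "
from h import *
go(.59,-.350,.08)"
```

```text
t: 35.65
ee_pos: [0.5896, -0.35, 0.0879]
tool_rot: [-3.134, 1.33, 2.612]
force: [-0.2, 0.0, 0.0]
gripper_width: 0.0243
gripper_force: 59.1
t: 35.85
ee_pos: [0.5893, -0.3499, 0.081]
tool_rot: [-3.134, 1.329, 2.613]
force: [-0.2, 0.3, 0.1]
gripper_width: 0.024
gripper_force: 59.1
t: 36.05
ee_pos: [0.5891, -0.3498, 0.0753]
tool_rot: [-3.134, 1.327, 2.612]
force: [0.6, -0.3, -0.6]
gripper_width: 0.0235
gripper_force: 59.1
shift frac [-0.0095  0.0005 -0.0006] norm mm 4.8
[-0.54  0.93 -1.05 -1.74 -0.   -0.  ] [ 0.5891 -0.3498  0.0753] [-3.134  1.327  2.612]
```

```bash
python3 -m crank '.004 0 .001 0 0 0 -1;0 0 0 0 0 0 -1';python3 -m crank '.004 0 .001 0 0 0 -1;0 0 0 0 0 0 -1'
python3 -c "
from h import *
go(.59,-.350,.065)"
```

```text
t: 36.25
ee_pos: [0.5891, -0.3497, 0.073]
tool_rot: [-3.134, 1.327, 2.613]
force: [0.2, 0.3, -0.2]
gripper_width: 0.024
gripper_force: 59.1
t: 36.45
ee_pos: [0.5891, -0.3497, 0.0711]
tool_rot: [-3.134, 1.327, 2.613]
force: [0.2, 0.2, -1.3]
gripper_width: 0.0242
gripper_force: 59.1
shift frac [0.0113 0.0005 0.0047] norm mm 6.1
[-0.54  0.94 -1.05 -1.75 -0.   -0.  ] [ 0.5891 -0.3497  0.0711] [-3.134  1.327  2.613]
```

```bash
python3 -m crank '.004 0 .001 0 0 0 -1;0 0 0 0 0 0 -1';python3 -m crank '.004 0 .001 0 0 0 -1;0 0 0 0 0 0 -1';python3 -m crank '.004 0 .001 0 0 0 -1;0 0 0 0 0 0 -1'
```

```text
t: 36.65
ee_pos: [0.5893, -0.3499, 0.0699]
tool_rot: [-3.134, 1.329, 2.612]
force: [-0.3, -0.0, 2.7]
gripper_width: 0.0238
gripper_force: 59.3
t: 36.85
ee_pos: [0.5897, -0.3502, 0.0696]
tool_rot: [-3.134, 1.333, 2.612]
force: [-3.2, 1.9, 10.2]
gripper_width: 0.0241
gripper_force: 59.7
t: 37.05
ee_pos: [0.5902, -0.3505, 0.0693]
tool_rot: [-3.134, 1.336, 2.612]
force: [-5.9, 3.5, 17.7]
gripper_width: 0.0243
gripper_force: 60.2
```

```bash
python3 -m crank '-.007 0 -.002 0 0 0 -1;0 0 0 0 0 0 -1;0 0 0 0 0 0 -.35;0 0 0 0 0 0 -.3;0 0 0 0 0 0 0;0 0 0 0 0 0 .2;0 0 0 0 0 0 .3;0 0 0 0 0 0 .3'
python3 -m crank '0 0 -.03 0 0 0 .3;0 0 -.05 0 0 0 .3;0 0 -.06 0 0 0 .3;-.05 0 -.06 0 0 0 .3;-.09 0 0 0 0 0 .3;-.09 0 0 0 0 0 .3;-.06 0 0 0 0 0 .3;0 0 0 0 0 0 .3'
python3 - <<'E'
from h import *
go(.55,-.32,.30)
c=shot("scene");cv2.imwrite("pics/s12.png",c["color"][:,:,::-1])
P=np.array([.59,-.35,0])+np.array([.857,-.515,0])*.054
print(P,proj(c,P),proj(c,P+[0,0,.063]))
u,v=proj(c,P+[0,0,.03]).astype(int)
im=c["color"]
for vv in range(v-28,v+30,2): print(vv," ".join("%3d,%3d,%3d"%tuple(im[vv,uu]) for uu in range(u-12,u+13,4)))
E
```

```text
t: 37.85
ee_pos: [0.589, -0.3497, 0.0688]
tool_rot: [-3.134, 1.327, 2.612]
force: [-0.4, 0.1, 0.7]
gripper_width: 0.0554
gripper_force: 0.0
t: 38.65
ee_pos: [0.588, -0.3487, 0.2396]
tool_rot: [-3.135, 1.321, 2.612]
force: [-0.4, 0.3, -1.0]
gripper_width: 0.0554
gripper_force: 0.0
shift frac [-0.0937  0.0103 -0.1216] norm mm 76.9
[-0.53  0.42 -0.99 -1.16 -0.   -0.  ] [ 0.588  -0.3487  0.2396] [-3.135  1.321  2.612]
[ 0.636278 -0.37781   0.      ] [371.83348503 301.69907689] [374.87040703 286.6348557 ]
266 141,122, 92 106, 87, 80 122,120,113 168,145,120 195,172,133 194,170,131 198,173,136
268 142,123, 94 108, 95, 86 124, 89, 82 163,141,113 188,163,124 192,168,129 199,175,136
270 140,121, 91 114,110,102 138,132,123 184,159,120 133,113, 83 190,164,125 193,169,129
272 200,177,138 157,138,107 161,148,127 131,112, 82 172,147,110 142,119, 87 187,160,120
274 193,170,131 196,174,136 196,173,135 193,169,131 141,119, 87 176,152,112 143,121, 88
276 194,170,130 167,145,111 182,161,125 197,174,135 187,162,123 155,131, 96 126,107, 76
278 192,167,126 192,170,130 154,134,103 178,156,119 194,171,132 18
[... 1257 characters left out ...]
 194,170,132 195,172,134 196,172,133 190,164,123 191,165,124 192,168,130 199,176,136
310 187,161,120 196,172,133 199,176,137 188,162,121 192,166,127 190,165,123 197,173,133
312 184,159,119 193,168,129 195,172,134 193,168,126 193,169,129 194,168,130 192,169,127
314 185,161,123 186,160,120 198,174,138 199,176,138 192,167,128 194,172,134 193,169,130
316 188,164,128 188,162,122 195,171,133 196,174,136 190,166,127 194,170,132 194,171,135
318 191,168,130 193,168,129 188,163,124 193,169,130 188,165,126 193,170,131 189,167,129
320 194,171,134 191,167,130 190,166,127 186,160,120 192,167,128 191,165,125 191,169,131
322 194,170,133 194,171,133 192,170,131 190,165,125 186,160,117 186,161,119 190,167,130
```

Code check: black cap at v≈284–292, green body, label, then the red strip at v≈304, so the bottle stands upright. Now I untilt, turn to yaw π, and pinch twice in crossed directions to centre it before lifting.

```bash
python3 -m crank '-.05 0 -.02 0 0 0 .3;0 0 0 0 .07 0 .3;0 0 0 0 .07 0 .3;0 0 0 0 .07 0 .3;0 0 0 0 .07 0 .3;0 0 0 0 .07 0 .3;0 0 0 0 .07 0 .3;0 0 0 0 .07 0 .3'
python3 -m crank '0 0 0 0 .07 0 .3;0 0 0 0 .07 0 .3;0 0 0 0 .03 0 .3;0 0 0 0 0 -.067 .3;0 0 0 0 0 -.067 .3;0 0 0 0 0 -.067 .3;0 0 0 0 0 -.067 .3;0 0 0 0 0 0 .3'
python3 - <<'E'
from h import *
go(.636,-.378,.20,np.pi)
P=np.array([.636,-.378,.0555])
for n in("scene","top"):
    c=shot(n);im=c["color"].astype(int)
    u,v=proj(c,P).astype(int)
    w=np.zeros(im.shape[:2],bool);w[v-16:v+14,u-16:u+16]=1
    m=(im.max(2)<75)&w&(im[:,:,1]-im[:,:,0]<7)
    yy,xx=np.nonzero(m);print(n,(u,v),m.sum(),xx.mean(),yy.mean(),xx.min(),xx.max(),yy.min(),yy.max(),back(c,xx.mean(),yy.mean(),.058))
E
```

```text
t: 39.5
ee_pos: [0.5894, -0.3495, 0.2511]
tool_rot: [-3.14, 0.549, 2.606]
force: [1.4, -0.7, -0.7]
gripper_width: 0.0555
gripper_force: 0.0
t: 40.3
ee_pos: [0.5903, -0.35, 0.2498]
tool_rot: [-3.025, 0.189, -3.129]
force: [0.5, 0.6, -1.1]
gripper_width: 0.0554
gripper_force: 0.0
shift frac [-0.0704 -0.0435  0.1206] norm mm 73.1
turn frac [-0.0574  0.0947  0.0009]
[-0.53  0.4   0.06  1.01 -0.   -0.54] [ 0.5903 -0.35    0.2498] [-3.025  0.189 -3.129]
scene (np.int64(374), np.int64(288)) 92 376.3804347826087 289.5869565217391 369 381 284 301 [ 0.63581239 -0.38439899  0.058     ]
top (np.int64(383), np.int64(193)) 360 382.18888888888887 194.6638888888889 367 398 178 206 [ 0.63248321 -0.3730557   0.058     ]
```

```bash
python3 -m crank '0 0 0 -.029 .047 0 .4;0 0 0 -.029 .048 0 .4;0 0 0 0 0 0 .4;0 0 0 0 0 0 .4'
python3 -c "
from h import *
go(.6365,-.380,.117,np.pi)"
```

```text
t: 40.8
ee_pos: [0.5913, -0.3506, 0.2514]
tool_rot: [-3.14, 0.004, 3.14]
force: [0.2, -0.1, -0.8]
gripper_width: 0.0599
gripper_force: 0.0
shift frac [-0.0894 -0.0583  0.2692] norm mm 144.8
turn frac [-0.0007  0.002  -0.0009]
[-0.54  0.54  0.32  1.35  0.   -0.53] [ 0.5913 -0.3506  0.2514] [-3.14   0.004  3.14 ]
```

```bash
python3 -m crank '-.045 -.03 0 0 .002 0 .4;-.045 -.029 0 0 0 0 .4;0 0 0 0 0 0 .4;0 0 .08 0 0 0 .4;0 0 .08 0 0 0 .4;0 0 .06 0 0 0 .4;0 0 .048 0 0 0 .4;0 0 0 0 0 0 .4'
python3 -m crank '0 0 0 0 0 0 0;0 0 0 0 0 0 -.3;0 0 0 0 0 0 -1;0 0 0 0 0 0 -1;0 0 0 0 0 0 -1'
python3 -m crank '0 0 0 0 0 0 -.3;0 0 0 0 0 0 0;0 0 0 0 0 0 .4;0 0 0 0 0 0 .4; 0 0 -.06 0 0 0 .4;0 0 -.09 0 0 0 .4; 0 0 0 0 0 0 .4'
```

```text
t: 41.6
ee_pos: [0.633, -0.3782, 0.116]
tool_rot: [3.14, -0.005, 3.141]
force: [-0.3, 0.2, 0.9]
gripper_width: 0.0598
gripper_force: 0.0
t: 42.1
ee_pos: [0.6363, -0.3803, 0.1219]
tool_rot: [-3.139, 0.003, 3.142]
force: [-1.2, 0.6, 7.3]
gripper_width: 0.0236
gripper_force: 58.8
t: 42.8
ee_pos: [0.6374, -0.3808, 0.2008]
tool_rot: [-3.136, 0.007, -3.141]
force: [1.4, -1.9, 0.1]
gripper_width: 0.0598
gripper_force: 0.0
```

```bash
python3 -m crank '0 0 0 0 0 .0714 .4;0 0 0 0 0 .0714 .4;0 0 0 0 0 .0714 .4;0 0 0 0 0 .0714 .4;0 0 0 0 0 .0714 .4;0 0 0 0 0 .0714 .4;0 0 0 0 0 .0714 .4;0 0 0 0 0 .0714 .4'
python3 -m crank '0 0 0 0 0 .0714 .4;0 0 0 0 0 .0714 .4;0 0 0 0 0 .0714 .4;0 0 0 0 0 0 .4;0 0 0 0 0 0 .4'
python3 -c "
from h import *
go(.6365,-.3803,.119,np.pi/2)"
```

```text
t: 43.6
ee_pos: [0.6355, -0.3797, 0.194]
tool_rot: [-3.14, 0.0, 1.993]
force: [0.7, 0.7, 0.3]
gripper_width: 0.0596
gripper_force: 0.0
t: 44.1
ee_pos: [0.6355, -0.3797, 0.1941]
tool_rot: [-3.14, 0.001, 1.575]
force: [0.1, 0.9, 0.3]
gripper_width: 0.0598
gripper_force: 0.0
shift frac [-0.0012  0.0022  0.1501] norm mm 75.1
turn frac [-0.0006  0.0003  0.0022]
[-0.54  0.66  0.4   1.31 -0.    1.03] [ 0.6355 -0.3797  0.1941] [-3.140e+00  1.000e-03  1.575e+00]
```

```bash
python3 -m crank '-.0006 .002 .06 0 0 .002 .4;0 0 .05 0 0 0 .4;0 0 .04 0 0 0 .4;0 0 0 0 0 0 .4;0 0 0 0 0 0 .4'
python3 -m crank '0 0 0 0 0 0 0;0 0 0 0 0 0 -.3;0 0 0 0 0 0 -1;0 0 0 0 0 0 -1;0 0 0 0 0 0 -1'
python3 -m crank '0 0 -.04 0 0 0 -1;0 0 -.08 0 0 0 -1;0 0 -.08 0 0 0 -1;0 0 -.08 0 0 0 -1;0 0 -.08 0 0 0 -1;0 0 0 0 0 0 -1;0 0 0 0 0 0 -1'
python3 -c "
from h import *
go(.511,.0998,.30,np.pi/2)"
```

```text
t: 44.6
ee_pos: [0.6364, -0.38, 0.1194]
tool_rot: [-3.14, 0.0, 1.569]
force: [0.1, 0.7, 0.6]
gripper_width: 0.0603
gripper_force: 0.0
t: 45.1
ee_pos: [0.6372, -0.3804, 0.1208]
tool_rot: [3.14, 0.002, 1.567]
force: [0.6, -0.5, 5.7]
gripper_width: 0.0242
gripper_force: 58.3
t: 45.8
ee_pos: [0.6368, -0.38, 0.3002]
tool_rot: [3.141, 0.002, 1.567]
force: [-0.4, 0.9, -1.8]
gripper_width: 0.0241
gripper_force: 58.6
shift frac [ 0.9587 -0.2551 -0.0015] norm mm 496.1
turn frac [ 0.0003  0.0009 -0.0019]
[-0.54  0.65  0.64  1.56 -0.    1.04] [ 0.6368 -0.38    0.3002] [3.141e+00 2.000e-03 1.567e+00]
```

```bash
python3 -m crank '.087 -.0232 0 0 0 -.0005 -1;.087 -.0232 0 0 0 0 -1;.087 -.0232 0 0 0 0 -1;.087 -.0232 0 0 0 0 -1;.087 -.0232 0 0 0 0 -1;.087 -.0232 0 0 0 0 -1;.087 -.0232 0 0 0 0 -1;.087 -.0232 0 0 0 0 -1'
python3 -m crank '.087 -.0232 0 0 0 0 -1;.087 -.0232 0 0 0 0 -1;.087 -.0232 0 0 0 0 -1;0 0 0 0 0 0 -1;0 0 0 0 0 0 -1;0 0 0 0 0 0 -1;0 0 0 0 0 0 -1'
python3 - <<'E'
from h import *
c=shot("top")
for n,u,v,z in[("greyblk",445,197,.086),("bluelk",205,198,.084),("orblk",325,198,.093),("yellowcap",190,193,.122),("whiteblk",567,198,.093)]: print(n,back(c,u/6+140,v/6+200,z).round(4))
go(.511,.0998,.22,np.pi/2)
# held bottle: green pixels in scene
s=shot("scene");im=s["color"].astype(int)
st=robot.state();p=st["ee_pos"]
for h in(0.,.02,.037): print(h,[proj(s,p+[0,0,-.1208+h]+o).round(1) for o in([-.0155*.78,.0155*.62,0],[.0155*.78,-.0155*.62,0])])
u,v=proj(s,p+[0,0,-.1]).astype(int)
for vv in range(v-14,v+16,2): print(vv,"|".join("%d,%d,%d"%tuple(im[vv,uu]) for uu in range(u-14,u+15,2)))
E
```

```text
t: 46.6
ee_pos: [0.5432, -0.03, 0.2973]
tool_rot: [-3.138, 0.001, 1.568]
force: [0.4, 1.1, -0.4]
gripper_width: 0.0241
gripper_force: 58.7
t: 47.3
ee_pos: [0.5105, 0.0978, 0.2984]
tool_rot: [-3.14, 0.001, 1.566]
force: [-0.3, 0.2, -0.9]
gripper_width: 0.0238
gripper_force: 58.7
greyblk [0.5091 0.1031 0.086 ]
bluelk [0.506  0.2155 0.084 ]
orblk [0.5069 0.1579 0.093 ]
yellowcap [0.5063 0.2145 0.122 ]
whiteblk [0.5097 0.0455 0.093 ]
shift frac [0.0041 0.0011 0.1572] norm mm 78.6
turn frac [-0.0008  0.0005 -0.0024]
[ 0.19  0.23 -0.03  1.31 -0.    1.77] [0.5106 0.0978 0.2986] [-3.140e+00  1.000e-03  1.566e+00]
0.0 [array([219.2, 176.8]), array([230.3, 176.8])]
0.02 [array([218.5, 171.2]), array([229.7, 171.2])]
0.037 [array([218. , 166.3]), array([229.3, 166.3])]
156 30,31,29|32,33,32|17,21,22|23,24,26|63,62,64|67,61,56|127,106,77|97,79,56|17,19,21|32,31,31|91,88,86|142,121,89|174,152,115|175,153,117|175,153,117
158 47,30,18|43,26,15|21,27,26|21,21,23|80,79,77|77,77,73|40,41,40|34,33,32|33,33,32|17,17,23|91,92,88|141,118,87|165,142,106|172,150,114|174,151,116
160 61,45,28|122,101,73|23,23
[... 1476 characters left out ...]
8 35,83,154|141,133,135|175,154,119|175,153,117|175,152,118|159,138,105|66,53,33|81,28,20|96,38,26|91,40,22|135,115,81|172,147,111|174,151,113|174,150,114|171,146,109
180 47,73,121|32,82,155|135,129,135|180,143,101|179,155,119|177,156,118|160,139,103|140,123,89|136,120,85|160,137,101|167,144,105|166,142,106|171,146,108|174,150,114|174,151,112
182 50,72,117|121,94,136|181,112,56|193,114,29|190,124,52|178,153,115|174,150,114|168,145,107|173,150,113|173,150,112|170,146,110|168,143,106|170,146,110|167,143,106|173,149,112
184 181,108,36|192,113,31|188,105,28|186,105,27|189,107,26|189,122,54|179,150,112|172,146,110|171,147,110|174,152,113|170,146,108|172,146,110|173,148,111|170,147,108|171,147,109
```

```bash
python3 -m crank '.0074 0 .06 0 0 -.002 -1;0 0 .06 0 0 0 -1;0 0 .05 0 0 0 -1;0 0 0 0 0 0 -1;0 0 0 0 0 0 -1'; python3 -m crank '0 0 .008 0 0 0 -1;0 0 0 0 0 0 -1';python3 -m crank '0 0 .008 0 0 0 -1;0 0 0 0 0 0 -1';python3 -m crank '0 0 .006 0 0 0 -1;0 0 0 0 0 0 -1'
```

```text
t: 47.9
ee_pos: [0.5105, 0.1021, 0.2144]
tool_rot: [-3.14, 0.001, 1.571]
force: [0.3, -0.4, -0.4]
gripper_width: 0.024
gripper_force: 58.7
t: 48.1
ee_pos: [0.5108, 0.1026, 0.2108]
tool_rot: [3.141, 0.0, 1.572]
force: [0.5, 0.8, -0.2]
gripper_width: 0.0243
gripper_force: 58.7
t: 48.3
ee_pos: [0.5103, 0.1026, 0.206]
tool_rot: [-3.141, 0.001, 1.572]
force: [0.3, 0.6, 1.3]
gripper_width: 0.024
gripper_force: 58.7
t: 48.5
ee_pos: [0.5105, 0.1033, 0.205]
tool_rot: [3.141, -0.001, 1.572]
force: [-5.1, 1.9, 18.7]
gripper_width: 0.0237
gripper_force: 60.6
```

```bash
python3 -m crank '0 0 -.008 0 0 0 -1;.002 -.005 0 0 0 0 -1;0 0 0 0 0 0 -1'; python3 -m crank '0 0 .006 0 0 0 -1;0 0 0 0 0 0 -1';python3 -m crank '0 0 .006 0 0 0 -1;0 0 0 0 0 0 -1'
```

```text
t: 48.8
ee_pos: [0.5074, 0.1037, 0.2069]
tool_rot: [-3.14, 0.001, 1.572]
force: [0.1, -0.3, -0.0]
gripper_width: 0.0242
gripper_force: 58.5
t: 49.0
ee_pos: [0.5075, 0.1038, 0.2034]
tool_rot: [-3.14, 0.0, 1.572]
force: [0.4, 0.5, -0.5]
gripper_width: 0.0243
gripper_force: 58.6
t: 49.2
ee_pos: [0.5074, 0.1037, 0.2003]
tool_rot: [-3.139, 0.001, 1.572]
force: [-0.7, 1.7, -1.4]
gripper_width: 0.0239
gripper_force: 58.5
```

Now it drops past the chamfer without force. Continuing.

```bash
python3 -m crank '0 0 .008 0 0 0 -1;0 0 0 0 0 0 -1'; python3 -m crank '0 0 .008 0 0 0 -1;0 0 0 0 0 0 -1';python3 -m crank '0 0 .008 0 0 0 -1;0 0 0 0 0 0 -1'
```

```text
t: 49.4
ee_pos: [0.5074, 0.1036, 0.1964]
tool_rot: [-3.14, 0.001, 1.572]
force: [-1.4, 0.9, -1.6]
gripper_width: 0.0245
gripper_force: 58.5
t: 49.6
ee_pos: [0.5075, 0.1036, 0.1924]
tool_rot: [-3.14, 0.001, 1.572]
force: [-1.5, 1.1, -1.7]
gripper_width: 0.0243
gripper_force: 58.5
t: 49.8
ee_pos: [0.5076, 0.1036, 0.1885]
tool_rot: [-3.14, 0.001, 1.572]
force: [-2.5, 1.3, -2.0]
gripper_width: 0.0243
gripper_force: 58.4
```

```bash
python3 -m crank '0 0 .008 0 0 0 -1;0 0 0 0 0 0 -1'; python3 -m crank '0 0 .006 0 0 0 -1;0 0 0 0 0 0 -1';python3 -m crank '0 0 .004 0 0 0 -1;0 0 0 0 0 0 -1';python3 -m crank '0 0 .004 0 0 0 -1;0 0 0 0 0 0 -1'
```

```text
t: 50.0
ee_pos: [0.5076, 0.1036, 0.1845]
tool_rot: [-3.14, 0.001, 1.572]
force: [-2.3, 1.2, -1.0]
gripper_width: 0.024
gripper_force: 58.4
t: 50.2
ee_pos: [0.5076, 0.1036, 0.1817]
tool_rot: [-3.14, 0.001, 1.572]
force: [-2.5, 2.9, -2.2]
gripper_width: 0.0244
gripper_force: 58.5
t: 50.4
ee_pos: [0.5077, 0.1036, 0.1799]
tool_rot: [-3.14, 0.001, 1.572]
force: [-3.1, 3.6, 0.2]
gripper_width: 0.0242
gripper_force: 58.6
t: 50.6
ee_pos: [0.5081, 0.1039, 0.1795]
tool_rot: [3.141, -0.0, 1.572]
force: [-6.6, 2.7, 15.4]
gripper_width: 0.0243
gripper_force: 59.6
```

Green is home at the expected depth (0.1797). Release, lift, and turn to yaw π for the bar.

```bash
python3 -m crank '0 0 -.004 0 0 0 -1;0 0 0 0 0 0 -.3;0 0 0 0 0 0 .2;0 0 0 0 0 0 .2;0 0 -.03 0 0 0 .2;0 0 -.06 0 0 0 .2;0 0 -.08 0 0 0 .2;0 0 -.08 0 0 0 .2'
python3 -m crank '0 0 0 0 0 -.07 -.2;0 0 0 0 0 -.07 -.2;0 0 0 0 0 -.07 -.2;0 0 0 0 0 -.07 -.2;0 0 0 0 0 -.07 -.2;0 0 0 0 0 -.07 -.2;0 0 0 0 0 -.07 -.2;0 0 0 0 0 -.07 -.2'
python3 -m crank '0 0 0 0 0 -.07 -.2;0 0 0 0 0 -.07 -.2;0 0 0 0 0 -.07 -.2;0 0 0 0 0 -.014 -.2;0 0 0 0 0 0 -.2'
python3 - <<'E'
from h import *
go(.6618,-.0084,.30,np.pi)
c=shot("scene");im=c["color"].astype(int)
# green and yellow standing? profile down each bottle's vertical line
for n,b,H in(("green",[.5095,.1015,.059],.063),("yellow",[.507,.2135,.055],.067)):
    for h in np.arange(-.004,H+.012,.006):
        u,v=proj(c,np.array(b)+[0,0,h]).round().astype(int);print(n,round(h,3),(u,v),im[v,u])
E
```

```text
t: 51.4
ee_pos: [0.5078, 0.1035, 0.3061]
tool_rot: [-3.14, 0.001, 1.572]
force: [0.9, 0.8, 0.4]
gripper_width: 0.0509
gripper_force: 0.0
t: 52.2
ee_pos: [0.5082, 0.1035, 0.3049]
tool_rot: [-3.14, -0.0, 2.697]
force: [-0.2, -0.5, -0.1]
gripper_width: 0.0343
gripper_force: 0.0
t: 52.7
ee_pos: [0.508, 0.1036, 0.3049]
tool_rot: [-3.141, -0.001, 3.137]
force: [0.1, -0.7, 0.1]
gripper_width: 0.0343
gripper_force: 0.0
shift frac [-0.3085 -0.2227  0.0098] norm mm 190.3
turn frac [-0.0004 -0.0005 -0.0021]
[ 0.2   0.23 -0.03  1.32 -0.    0.21] [0.508  0.1036 0.3049] [-3.141e+00 -1.000e-03  3.137e+00]
green -0.004 (np.int64(227), np.int64(209)) [192 194 180]
green 0.002 (np.int64(227), np.int64(207)) [192 193 180]
green 0.008 (np.int64(227), np.int64(206)) [173 176 163]
green 0.014 (np.int64(227), np.int64(204)) [132 130 120]
green 0.02 (np.int64(226), np.int64(203)) [122 120 105]
green 0.026 (np.int64(226), np.int64(201)) [54 70 31]
green 0.032 (np.int64(226), np.int64(199)) [43 57 25]
green 0.038 (np.int64(226), np.int64(198)) [28 33 20]
green 0.044 (np.int64(226), np.int64(196)) [17 18 15]
g
[... 357 characters left out ...]
p.int64(189)) [192 112  29]
yellow 0.008 (np.int64(206), np.int64(187)) [192 114  31]
yellow 0.014 (np.int64(205), np.int64(186)) [168 119  84]
yellow 0.02 (np.int64(205), np.int64(184)) [140 128 101]
yellow 0.026 (np.int64(205), np.int64(183)) [141 119  62]
yellow 0.032 (np.int64(205), np.int64(181)) [151 123  46]
yellow 0.038 (np.int64(205), np.int64(180)) [141 115  41]
yellow 0.044 (np.int64(204), np.int64(178)) [6 8 7]
yellow 0.05 (np.int64(204), np.int64(177)) [15 13 16]
yellow 0.056 (np.int64(204), np.int64(175)) [33 32 32]
yellow 0.062 (np.int64(204), np.int64(174)) [45 41 40]
yellow 0.068 (np.int64(204), np.int64(172)) [48 48 44]
yellow 0.074 (np.int64(203), np.int64(171)) [50 46 43]
```

```bash
python3 -m crank '-.062 -.0446 0 0 0 0 -.2;-.062 -.0446 0 0 0 0 -.2;-.062 -.0446 0 0 0 0 -.2;-.062 -.0446 0 0 0 0 -.2;-.061 -.0446 0 0 0 -.002 -.2;0 0 0 0 0 0 -.2;0 0 0 0 0 0 -.2;0 0 0 0 0 0 -.2'
python3 -c "
from h import *
go(.6618,-.0084,.217,np.pi)"
```

```text
t: 53.55
ee_pos: [0.6617, -0.0077, 0.3048]
tool_rot: [-3.141, -0.002, -3.14]
force: [0.0, -0.2, 1.1]
gripper_width: 0.0342
gripper_force: 0.0
shift frac [-0.0005 -0.0013  0.1757] norm mm 87.9
turn frac [-0.0003 -0.0008  0.0006]
[-0.01  0.48  0.36  1.45 -0.   -0.01] [ 0.6617 -0.0077  0.3048] [-3.141e+00 -2.000e-03 -3.140e+00]
```

```bash
python3 -m crank '0 -.001 .06 0 0 0 -.2;0 0 .05 0 0 0 -.2;0 0 .04 0 0 0 -.2;0 0 .025 0 0 0 -.2;0 0 0 0 0 0 -.2;0 0 0 0 0 0 -.2'
python3 -m crank '.0015 .03 0 0 0 -.05 -.2;.0015 .03 0 0 0 -.05 -.2;.0015 .03 0 0 0 -.05 -.2;.0015 .03 0 0 0 -.05 -.2;0 0 0 0 0 0 -.2'
```

```text
t: 54.15
ee_pos: [0.6621, -0.0082, 0.2184]
tool_rot: [-3.141, -0.0, -3.139]
force: [-0.4, 0.9, -0.6]
gripper_width: 0.0344
gripper_force: 0.0
t: 54.65
ee_pos: [0.6502, 0.0514, 0.2191]
tool_rot: [-3.141, 0.001, -2.736]
force: [0.6, -0.2, -0.5]
gripper_width: 0.0341
gripper_force: 0.0
```

```bash
python3 -m crank '.0015 .03 0 0 0 -.05 -.2;.0015 .03 0 0 0 -.05 -.2;.0015 .03 0 0 0 -.05 -.2;.0015 .03 0 0 0 -.05 -.2;.0015 .03 0 0 0 -.05 -.2;.0015 .03 0 0 0 -.05 -.2;.0015 .03 0 0 0 -.05 -.2;.0015 .03 0 0 0 -.05 -.2'
python3 -m crank '.0015 .03 0 0 0 -.05 -.2;.0015 .03 0 0 0 -.05 -.2;0 0 0 0 0 0 -.2;0 0 0 0 0 0 -.2'
python3 - <<'E'
from h import *
go(.5087,.143,.2184,-np.pi/2)
c=shot("scene");im=c["color"].astype(int)
m=((im[:,:,0]>130)&(im[:,:,1]<60)&(im[:,:,2]<60)&(np.arange(420)[:,None]<280)).astype(np.uint8)
k,l,s,ce=cv2.connectedComponentsWithStats(m);i=1+s[1:,4].argmax();print(s[i],ce[i])
E
```

```text
t: 55.45
ee_pos: [0.5666, 0.1312, 0.2186]
tool_rot: [-3.14, 0.0, -1.939]
force: [1.2, 0.7, -0.5]
gripper_width: 0.0344
gripper_force: 0.6
t: 55.85
ee_pos: [0.5378, 0.1389, 0.2183]
tool_rot: [-3.141, -0.0, -1.744]
force: [0.0, 0.3, 0.1]
gripper_width: 0.034
gripper_force: 0.0
shift frac [ 0.002   0.0588 -0.0002] norm mm 29.4
turn frac [-0.0004 -0.0002 -0.0865]
[ 0.25  0.33 -0.11  1.13 -0.   -1.14] [0.5378 0.1389 0.2183] [-3.141 -0.    -1.744]
[223 177  25  29 240] [235.14166667 190.94583333]
```

```bash
python3 -m crank '.0015 .03 0 0 0 -.05 -.2;.001 .028 0 0 0 -.035 -.2;0 0 0 0 0 0 -.2;0 0 0 0 0 0 -.2';python3 -m crank '0 .008 0 0 0 0 -.2;0 0 0 0 0 0 -.2';python3 -m crank '0 .006 0 0 0 0 -.2;0 0 0 0 0 0 -.2';python3 -m crank '0 .006 0 0 0 0 -.2;0 0 0 0 0 0 -.2'
```

```text
t: 56.3
ee_pos: [0.5091, 0.1413, 0.2177]
tool_rot: [3.141, -0.001, -1.573]
force: [-0.2, -0.9, -0.2]
gripper_width: 0.0345
gripper_force: 0.0
t: 56.5
ee_pos: [0.5043, 0.1412, 0.2174]
tool_rot: [3.14, -0.001, -1.571]
force: [-0.1, 0.4, -0.4]
gripper_width: 0.034
gripper_force: 0.0
t: 56.7
ee_pos: [0.5014, 0.1414, 0.2175]
tool_rot: [3.141, -0.001, -1.57]
force: [0.7, 0.0, 0.3]
gripper_width: 0.0339
gripper_force: 0.8
t: 56.9
ee_pos: [0.5007, 0.1415, 0.2178]
tool_rot: [-3.137, -0.001, -1.57]
force: [13.9, -1.5, -9.2]
gripper_width: 0.0342
gripper_force: 6.8
```

The bar is firmly at its stop (14 N). Back off, lift clear, and measure the knob's orientation by image code.

```bash
python3 -m crank '0 -.012 0 0 0 0 -.2;0 0 -.04 0 0 0 -.2;0 0 -.07 0 0 0 -.2;0 0 -.06 0 0 0 -.2;.09 .02 0 0 0 0 0;.09 .02 0 0 0 0 0;.09 .02 0 0 0 0 0;.09 .02 0 0 0 0 0'
python3 -m crank '.09 0 0 0 0 0 0;.09 0 0 0 0 0 0;.09 0 0 0 0 0 0;0 0 0 0 0 0 0'
python3 - <<'E'
from h import *
for n in("top","scene"):
    c=shot(n);im=c["color"].astype(int)
    u,v=proj(c,[.5054,.2867,.17]).round().astype(int);print(n,u,v)
    for vv in range(v-16,v+17):
        print(vv,"".join((lambda p:"R" if p[0]>p[1]+50 and p[2]<80 else "#" if p.max()<45 else "+" if p.max()<80 else "o" if p.max()<130 else ".")(im[vv,uu]) for uu in range(u-18,u+22)))
    go(.5054,.2867,.3)
E
```

```text
t: 57.7
ee_pos: [0.4637, -0.0399, 0.3027]
tool_rot: [3.14, -0.001, -1.569]
force: [0.1, -0.2, 0.1]
gripper_width: 0.0429
gripper_force: 0.0
t: 58.1
ee_pos: [0.4644, -0.1779, 0.3025]
tool_rot: [3.14, -0.002, -1.574]
force: [1.2, 0.5, 0.0]
gripper_width: 0.0427
gripper_force: 0.0
top 140 231
215 +.......................oooooooooooooooo
216 +.....................oooooooooooooooooo
217 +....................oo.................
218 +....................oo.................
219 +....................oo.................
220 +....................oo.................
221 +....................oo.................
222 +....................++++oo.............
223 +...................o##R##oo............
224 +................oo+##RR###o............
225 o...............o+###RR+###o............
226 o..............o####+R+####ooooooooooooo
227 ..............+######+####RRRRRRRRRRRRRR
228 .............o############+RRRRRRRRRRRRR
229 .............o##o..########RRRRRRRRRRRRR
230 .............+#+...o#######oRRRRRRRRRRRR
231 .............###...o#######+RRRRRRRRRRRR
232 .............###...+#######oRRRRRRRRRRRR
[... 1750 characters left out ...]
#########++oooooooooo+
153 oooo.....o+o+#############+oooooooooo+++
154 .......oooo.o############+ooo++o+oo+++++
155 .....oooooo.o##########++oo+++oo++++++#+
156 ooooooooooo.o+########+oooooo+++++++++++
157 ooooooooooo.oo++++o+ooooRRo++++++####+++
158 ooooooooooo..ooooooooo.RRRRo+++###+#++++
159 oooooooooooo...ooooooRRRRRRRR####+###+++
160 oooooooooooooooooooRRRRRRRRRRR#++###+#++
161 oooooooooooooo++oooRRRRRRRRRRRR++#+#+#+o
162 ooooooooooo++++ooooRRRRRRRRRRRRR+++#+o..
163 oooooooooo+++o+++oooRRRRRRRRRRRRR+o.....
164 .....ooo+++++++++ooooRRRRRRRRRRRRR......
shift frac [-0.9224 -0.0811  0.0048] norm mm 463.0
[-0.36  0.19 -0.08  1.3  -0.   -1.93] [ 0.4643 -0.1745  0.3025] [ 3.14   0.    -1.572]
```

Reading the printed mask in the top view, the stud tip is at about (139,231) and the grip bar runs from (145,223) to (134,238). That gives a bar direction of about −0.59 rad in the world. I'll pinch with yaw −0.587, which leaves room for the whole turn in one grip.

```bash
python3 -m crank '0 0 0 0 0 -.07 .1;0 0 0 0 0 -.07 .1;0 0 0 0 0 -.07 .1;0 0 0 0 0 -.07 .1;0 0 0 0 0 -.07 .1;0 0 0 0 0 -.07 .1;0 0 0 0 0 -.072 .1;0 0 0 0 0 0 .1'
python3 - <<'E'
from h import *
c=shot("top");s=shot("scene")
print(back(c,139.3,231,.178),back(s,187,146,.178))
go(.5054,.2865,.3025,-.587)
E
```

```text
t: 59.0
ee_pos: [0.4647, -0.1721, 0.3028]
tool_rot: [3.141, 0.001, -0.581]
force: [-0.5, -0.2, -0.9]
gripper_width: 0.0476
gripper_force: 0.0
[0.50449761 0.28744225 0.178     ] [0.50256052 0.28786506 0.178     ]
shift frac [-4.417e-01 -8.090e-01  1.000e-04] norm mm 460.9
turn frac [ 0.0005  0.0004 -0.0005]
[-0.36  0.19 -0.08  1.3  -0.   -2.91] [ 0.4648 -0.1726  0.3028] [ 3.141e+00  1.000e-03 -5.880e-01]
```

```bash
python3 -m crank '-.044 -.081 0 0 0 0 .1;-.044 -.081 0 0 0 0 .1;-.044 -.081 0 0 0 0 .1;-.044 -.081 0 0 0 0 .1;-.044 -.081 0 0 0 0 .1;-.044 -.081 0 0 0 0 .1;-.044 -.081 0 0 0 0 .1;-.044 -.081 0 0 0 0 .1'
python3 -m crank '-.044 -.081 0 0 0 0 .1;-.044 -.081 0 0 0 0 .1;0 0 0 0 0 0 .1;0 0 0 0 0 0 .1;0 0 0 0 0 0 .1;0 0 0 0 0 0 .1'
python3 -c "
from h import *
go(.505,.2868,.228,-.587)"
```

```text
t: 59.9
ee_pos: [0.4965, 0.1961, 0.3026]
tool_rot: [3.141, 0.0, -0.589]
force: [0.9, 1.3, 1.3]
gripper_width: 0.0474
gripper_force: 0.0
t: 60.5
ee_pos: [0.505, 0.2845, 0.3026]
tool_rot: [3.14, 0.0, -0.587]
force: [-0.2, -0.5, 0.5]
gripper_width: 0.0468
gripper_force: 0.0
shift frac [-0.0024 -0.004   0.1492] norm mm 74.7
turn frac [ 0.0006  0.0002 -0.0002]
[ 0.51  0.33  0.12  1.36 -0.   -2.04] [0.505  0.2845 0.3026] [ 3.14   0.    -0.587]
```

```bash
python3 -m crank '-.0024 -.004 .05 0 0 0 .1;0 0 .05 0 0 0 .1;0 0 .03 0 0 0 .1;0 0 .018 0 0 0 .1;0 0 0 0 0 0 .1;0 0 0 0 0 0 .1'
python3 -m crank '0 0 0 0 0 0 -.4;0 0 0 0 0 0 -1;0 0 0 0 0 0 -1;0 0 0 0 0 0 -1;0 0 0 0 0 0 -1'
python3 -c "
from h import *
go(.505,.2868,.228,-.587);st=robot.state();print(st['moment'],st['force'])"
```

```text
t: 61.1
ee_pos: [0.5055, 0.2874, 0.2292]
tool_rot: [3.141, 0.0, -0.586]
force: [-0.0, 0.9, 1.2]
gripper_width: 0.0467
gripper_force: 0.0
t: 61.6
ee_pos: [0.5055, 0.2884, 0.2294]
tool_rot: [-3.14, -0.0, -0.585]
force: [-1.0, 2.6, 6.3]
gripper_width: 0.0126
gripper_force: 62.1
shift frac [0.0009 0.0032 0.0028] norm mm 2.2
turn frac [-0.0006 -0.      0.001 ]
[ 0.52  0.37 -0.02  1.18  0.   -2.04] [0.5055 0.2884 0.2294] [-3.14  -0.    -0.585]
[ 0.43311186  0.08612146 -0.04280623] [-0.99252962  2.56029875  6.33407616]
```

```bash
python3 -m crank '0 0 .0003 0 0 .05 -1;0 0 .0003 0 0 .05 -1;0 0 .0003 0 0 .05 -1;0 0 .0003 0 0 .05 -1;0 0 0 0 0 0 -1'
python3 -c "
from h import *
st=robot.state();print(st['moment'],st['gripper_width'],st['tool_rot'])"
python3 -m crank '0 0 .0003 0 0 .05 -1;0 0 .0003 0 0 .05 -1;0 0 .0003 0 0 .05 -1;0 0 .0003 0 0 .05 -1;0 0 .0003 0 0 .05 -1;0 0 .0003 0 0 .05 -1;0 0 0 0 0 0 -1'
python3 -c "
from h import *
st=robot.state();print(st['moment'],st['gripper_width'],st['tool_rot'])"
```

```text
t: 62.1
ee_pos: [0.5054, 0.2883, 0.2288]
tool_rot: [-3.141, 0.0, -0.988]
force: [-0.2, 2.4, 6.6]
gripper_width: 0.0123
gripper_force: 62.2
[ 0.40090756  0.22871935 -0.07324857] 0.012328485182391337 [-3.14082590e+00  4.02948742e-04 -9.88390769e-01]
t: 62.8
ee_pos: [0.5051, 0.2883, 0.2278]
tool_rot: [3.141, 0.001, -1.588]
force: [-2.7, 2.5, 7.0]
gripper_width: 0.0124
gripper_force: 62.3
[ 0.47340557  0.49169606 -0.08274386] 0.012393319357147235 [ 3.14137680e+00  6.84773876e-04 -1.58828408e+00]
```

```bash
M(){ python3 -c "
from h import *
st=robot.state();print('M',st['moment'].round(3),'yaw',st['tool_rot'][2].round(3),'tau6',st['tau'][5].round(3),'q6',st['joints'][5].round(3))"; }
python3 -m crank '0 0 .0003 0 0 .05 -1;0 0 .0003 0 0 .05 -1;0 0 0 0 0 0 -1'|tail -3;M
python3 -m crank '0 0 .0003 0 0 .05 -1;0 0 0 0 0 0 -1'|tail -3;M
python3 -m crank '0 0 .0003 0 0 .05 -1;0 0 0 0 0 0 -1'|tail -3;M
```

```text
force: [-1.8, 2.1, 7.7]
gripper_width: 0.0124
gripper_force: 62.3
M [ 0.523  0.499 -0.036] yaw -1.788 tau6 1.209 q6 -0.835
force: [-1.6, 2.6, 6.7]
gripper_width: 0.0125
gripper_force: 62.3
M [ 0.512  0.582 -0.069] yaw -1.888 tau6 1.1 q6 -0.735
force: [-1.9, 1.8, 7.6]
gripper_width: 0.0124
gripper_force: 62.3
M [0.562 0.613 0.11 ] yaw -1.988 tau6 1.302 q6 -0.635
```

```bash
M(){ python3 -c "
from h import *
st=robot.state();print('M',st['moment'].round(3),'yaw',st['tool_rot'][2].round(3),'tau6',st['tau'][5].round(3),'w',st['gripper_width'].round(4))"; }
python3 -m crank '0 0 .0001 0 0 .025 -1;0 0 0 0 0 0 -1'|head -1;M
python3 -m crank '0 0 .0001 0 0 .025 -1;0 0 0 0 0 0 -1'|head -1;M
python3 -m crank '0 0 .0001 0 0 .025 -1;0 0 0 0 0 0 -1'|head -1;M
```

```text
t: 63.7
t: 63.9
t: 64.1Traceback (most recent call last):
  File "<string>", line 3, in <module>
    st=robot.state();print('M',st['moment'].round(3),'yaw',st['tool_rot'][2].round(3),'tau6',st['tau'][5].round(3),'w',st['gripper_width'].round(4))
                                                                                                                       ^^^^^^^^^^^^^^^^^^^^^^^^^
AttributeError: 'float' object has no attribute 'round'
Traceback (most recent call last):
AttributeError: 'float' object has no attribute 'round'
Traceback (most recent call last):
AttributeError: 'float' object has no attribute 'round'
```

```bash
python3 -c "
from h import *
st=robot.state();print('M',st['moment'].round(3),'yaw',st['tool_rot'].round(3),'tau6',st['tau'].round(3),st['gripper_width'],st['ee_pos'],st['force'])"
```

```text
M [0.531 0.738 0.173] yaw [ 3.141e+00  1.000e-03 -2.136e+00] tau6 [ -2.271 -57.783  31.094  -0.722  -1.162   0.772] 0.012636522425627081 [0.50492641 0.28842563 0.22723327] [-3.41729914  2.47787448  8.59782346]
```

```bash
M(){ python3 -c "
from h import *
st=robot.state();print('M',st['moment'].round(3),'yaw',st['tool_rot'][2].round(3),'tau6',st['tau'][5].round(3))"; }
python3 -m crank '0 0 0 0 0 .025 -1;0 0 0 0 0 0 -1'|head -1;M
python3 -m crank '0 0 0 0 0 .025 -1;0 0 0 0 0 0 -1'|head -1;M
```

```text
t: 64.3
M [0.607 0.744 0.18 ] yaw -2.186 tau6 0.772
t: 64.5
M [0.542 0.76  0.241] yaw -2.236 tau6 0.772
```

```bash
M(){ python3 -c "
from h import *
st=robot.state();print('M',st['moment'].round(3),'yaw',st['tool_rot'][2].round(3),'tau6',st['tau'][5].round(3))"; }
python3 -m crank '0 0 0 0 0 .03 -1;0 0 0 0 0 0 -1'|head -1;M
python3 -m crank '0 0 0 0 0 .04 -1;0 0 0 0 0 0 -1'|head -1;M
python3 -m crank '0 0 0 0 0 0 -.6;0 0 0 0 0 0 .1;0 0 0 0 0 0 .1;0 0 0 0 0 0 .1;0 0 -.04 0 0 0 .1;0 0 -.06 0 0 0 .1;0 0 -.06 0 0 0 .1;0 0 0 0 0 0 -1'; M
```

```text
t: 64.7
M [0.643 0.728 0.233] yaw -2.296 tau6 0.875
t: 64.9
M [0.633 0.769 0.202] yaw -2.377 tau6 1.082
t: 65.7
ee_pos: [0.5063, 0.2884, 0.31]
tool_rot: [-3.14, 0.005, -2.375]
force: [1.1, 0.3, -0.4]
gripper_width: 0.0337
gripper_force: 0.0
M [-0.006 -0.078  0.013] yaw -2.375 tau6 0.001
```

Torque plateaued, with slip about 0.25–0.4 rad, so it is past the first click and well short of the second. Knob released. Next I triangulate the button.

```bash
python3 - <<'E'
from h import *
c=shot("top");s=shot("scene")
def blob(c,u,v):
    im=c["color"].astype(int);w=np.zeros(im.shape[:2],bool);w[v-14:v+15,u-14:u+15]=1
    m=w&(im[:,:,1]>im[:,:,0]+40)&(im[:,:,1]>im[:,:,2]+30);yy,xx=np.nonzero(m);print(m.sum(),xx.mean(),yy.mean(),yy.min(),yy.max());return xx.mean(),yy.mean()
a=blob(c,186,262);b=blob(s,187,207)
for z in(.03,.04,.05,.06,.07): print(z,back(c,*a,z)[:2].round(4),back(s,*b,z)[:2].round(4))
go(.4236,.183,.20,-2.375)
E
```

```text
66 185.96969696969697 262.6212121212121 258 267
58 186.8793103448276 206.6551724137931 203 210
0.03 [0.4237 0.1887] [0.4323 0.2074]
0.04 [0.4238 0.1869] [0.4277 0.1973]
0.05 [0.4239 0.185 ] [0.4232 0.1871]
0.06 [0.424  0.1832] [0.4187 0.177 ]
0.07 [0.4241 0.1814] [0.4141 0.1668]
shift frac [ 0.2633 -0.0377  0.2129] norm mm 170.3
turn frac [-0.     -0.0001 -0.0002]
[ 0.52  0.34  0.13  1.37 -0.   -0.25] [0.5054 0.2879 0.3064] [-3.141 -0.    -2.375]
```

```bash
python3 -m crank '.066 -.0094 0 0 0 0 -1;.066 -.0094 0 0 0 0 -1;.066 -.0094 0 0 0 0 -1;.066 -.0094 0 0 0 0 -1;0 0 .08 0 0 0 -1;0 0 .08 0 0 0 -1;0 0 0 0 0 0 -1;0 0 0 0 0 0 -1'
python3 -c "
from h import *
go(.4237,.1845,.14,-2.375)"
```

```text
t: 66.6
ee_pos: [0.4225, 0.1825, 0.2261]
tool_rot: [3.14, -0.004, -2.375]
force: [0.8, 0.3, 0.8]
gripper_width: 0.0
gripper_force: 0.0
shift frac [-0.0051  0.0011  0.1721] norm mm 86.1
turn frac [ 0.0006 -0.0018 -0.0001]
[ 0.41  0.17 -0.31  1.1  -0.   -0.36] [0.4225 0.1825 0.2261] [ 3.14  -0.004 -2.375]
```

```bash
python3 -m crank '-.004 .001 .08 0 0 0 -1;0 0 .08 0 0 0 -1;0 0 .012 0 0 0 -1;0 0 0 0 0 0 -1;0 0 0 0 0 0 -1'; for i in 1; do python3 -m crank '0 0 .012 0 0 0 -1;0 0 0 0 0 0 -1'; python3 -m crank '0 0 .008 0 0 0 -1;0 0 0 0 0 0 -1'; done
```

```text
t: 67.1
ee_pos: [0.4253, 0.185, 0.1423]
tool_rot: [-3.141, 0.001, -2.375]
force: [-0.6, 0.8, 0.7]
gripper_width: 0.0
gripper_force: 0.0
t: 67.3
ee_pos: [0.4245, 0.1846, 0.135]
tool_rot: [-3.141, 0.0, -2.375]
force: [-0.1, -0.5, 0.2]
gripper_width: 0.0001
gripper_force: 0.0
t: 67.5
ee_pos: [0.4239, 0.1843, 0.1302]
tool_rot: [3.141, -0.001, -2.375]
force: [-0.3, 0.9, -0.2]
gripper_width: -0.0
gripper_force: 0.0
```

```bash
python3 -m crank '0 0 .006 0 0 0 -1;0 0 0 0 0 0 -1'; python3 -m crank '0 0 .006 0 0 0 -1;0 0 0 0 0 0 -1';python3 -m crank '0 0 .006 0 0 0 -1;0 0 0 0 0 0 -1'
```

```text
t: 67.7
ee_pos: [0.4241, 0.1844, 0.1271]
tool_rot: [3.141, -0.001, -2.375]
force: [0.2, 0.4, 1.9]
gripper_width: 0.0003
gripper_force: 0.8
t: 67.9
ee_pos: [0.4242, 0.1844, 0.1242]
tool_rot: [3.141, -0.001, -2.375]
force: [0.3, 0.5, 3.7]
gripper_width: -0.0004
gripper_force: 1.7
t: 68.1
ee_pos: [0.4242, 0.1844, 0.1216]
tool_rot: [-3.142, -0.001, -2.375]
force: [-0.5, -0.3, 7.4]
gripper_width: -0.0
gripper_force: 3.7
```

```bash
python3 -m crank '0 0 .004 0 0 0 -1;0 0 0 0 0 0 -1;0 0 0 0 0 0 -1'; python3 -m crank '0 0 -.03 0 0 0 -1;0 0 -.08 0 0 0 -1;0 0 -.08 0 0 0 -1;0 0 -.08 0 0 0 -1;0 0 -.06 0 0 0 -1;0 0 0 0 0 0 -1;0 0 0 0 0 0 -1'
python3 - <<'E'
from h import *
c=shot("top");im=c["color"].astype(int)
m=((im[:,:,0]>130)&(im[:,:,1]<60)&(im[:,:,2]<60)).astype(np.uint8)
k,l,s,ce=cv2.connectedComponentsWithStats(m);print([(list(x),y.round(1)) for x,y in zip(s[1:],ce[1:]) if x[4]>60])
for h in(.15,.28): print(proj(c,[.5118-.022*h,-.0073+h,.137]).round(1))
u,v=140,231
for vv in range(v-12,v+12):
    print("".join((lambda p:"R" if p[0]>p[1]+50 and p[2]<80 else "#" if p.max()<45 else "+" if p.max()<80 else "o" if p.max()<130 else ".")(im[vv,uu]) for uu in range(u-18,u+40)))
E
```

```text
t: 68.4
ee_pos: [0.4242, 0.1844, 0.1212]
tool_rot: [-3.141, 0.001, -2.375]
force: [-7.6, -3.8, 31.6]
gripper_width: 0.0
gripper_force: 15.9
t: 69.1
ee_pos: [0.4242, 0.1845, 0.2842]
tool_rot: [-3.142, -0.001, -2.375]
force: [0.1, 0.8, -0.6]
gripper_width: -0.0001
gripper_force: 0.0
[([np.int32(149), np.int32(226), np.int32(44), np.int32(11), np.int32(365)], array([170.7, 231. ])), ([np.int32(198), np.int32(227), np.int32(51), np.int32(13), np.int32(454)], array([223.3, 231.6]))]
[197.1 231.7]
[148.9 231.6]
+....................ooooo....ooooooo..ooo.....oo.o.......
+..................oooooooo..oooooooo...oo.o..oooooo......
+..................oooooooooooooooooo..oooo......oo.......
+............o.....oooooooooooooooooooo.ooo...............
+...........+++oo.oooooooooooooooooooooooo................
+..........+#+###oo++++oooooooooooooooooo.................
o.........o+++##########+oooooooooooooooo.o...............
o.......o++++############+oooooooooooooooo+oooooooooo+oooo
o....o+++++++#############RRRRRRRRRRRRRRRRRRRRRRRRRRRRRRRR
...o+++++++++##+++########+RRRRRRRRRRRRRRRRRRRRRRRRRRRRRRR
..o++++++++++#++++#########+RRRRRRRRRRRRRRRRRRRRRRRRRRRRRR
..+++++++++++#++++##########RRRRRRRRRRRRRRRRRRRRRRRRRRRRRR
.o+++++++++++#++++##########RRRRRRRRRRRRRRRRRRRRRRRRRRRRRR
+++++++++++++#+++###########RRRRRRRRRRRRRRRRRRRRRRRRRRRRRR
+++++++++++o+++++#######+++#+RRRRRRRRRRRRRRRRRRRRRRRRRRRRR
#++++++++++o+++++########+++++++++++RRRRRRRRRRRRRRRRRRRRRR
+++++++++++o+++++#########++++++++++RRRRRRRRRRRRRRRRRRRRRR
+++++++o++oo+#+++#########+++++++++++RRRRRRRRRRRRRRRRRRRRR
+++++o+oooooo#+++##########+++++++++++ooooooooo++++++ooo++
++++ooooooooo++o++##+#######+++++++++++++ooooooo+#+++++#oo
+#ooooooooooo++o++##########++++++++++++++ooooooo+++++oooo
+#ooooooooooo+#+++###########++++++++++++ooooooooooooooooo
+#+ooooooooooo#+o+#####################+++oooooooooooooooo
o#+ooooooooooo++o++###########+#######+++o.ooooooooooooooo
```

The bar lies straight over the row, the button was pressed to its hard stop, and the tool is clear.

```bash
python3 -c "
from cell import robot
print(robot.sign_off())"
```

```text
the job is handed in; nothing more can be done
None
```

The job is handed in: yellow is home in the blue insert and green in the grey (green tipped onto the block on its first try and had to be stood up and reinserted), silver and brown were not there, the bar is at its stop over the caps, the clutch was judged past its first click from the torque plateau, and the start button was pressed fully down last.

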